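Shut painted ship parts into the drying case

ROBOT

A 6-joint arm with a two-finger parallel gripper is mounted at the origin on the work surface. World frame = base frame: x ahead of the robot, y to its left, z up, the work surface at z = 0. Lengths are in m, angles in rad, forces in N, time in s.
With the tool pointing down it reaches from about 0.35 to 0.775 m from the base axis. Payload 5.5 kg.
Tool frame: the origin (TCP) lies on the centre line of the jaws, within the pads' length; the fingertips stand 8 mm ahead of it and the grasp point (between the pads) lies 11 mm behind it; z points along the fingers, y is the direction in which the jaws open and shut (so a half turn about z gives the same grasp; the last joint's range is limited). The gripper opens to 85 mm and grips with 20 to 120 N. Pads are 22 mm wide; open, the fingers measure 114 mm over their backs; the gripper's body (76 mm by 85 mm) begins 54 mm behind the grasp point. The pads swing forward as they close: fully open they stand 13 mm farther back than shut.
Start: joints at [1.101, 0.313, 0.046, 1.304, 0, 1.431], TCP at [0.186, 0.544, 0.204] pointing down, gripper open.
Joint ranges: [-2.76, 2.76], [-0.86, 1.69], [-1.03, 1.26], [-2.2, 2.34], [-1.47, 1.5], [-3.14, 3.14]. Speed limits (rad/s): [2.57, 2.57, 3.14, 3.14, 3.14, 3.14].

INTERFACE

Orientations are given as a unit quaternion [w, x, y, z].
In Python, from workcell import env gives the robot as it stands. The module is installed in compiled form; this text tells all that it offers.
- The arm moves only by the tool play_rows, never from a script. Its argument "steps" is a list of rows, each an object with "claw": the closure in counts, from 0 (fully open) to 255 (shut); "dp": the shift along the tool's x, y, z in m, a list of three; "angular": the turn, a rotation vector about the tool's x, y, z in degrees, a list of three. In form: [{"claw": claw, "dp": [dx, dy, dz], "angular": [wx, wy, wz]}, ...]. A call has exactly 8 rows; each row shifts and turns the commanded pose from where the row before left it, along the tool's axes as they then stand; what a row does not reach is not made up. A row lasts 1/12 s, in which the tool goes at most 41.7 mm and 7.16 degrees, less where a joint would pass 70% of its speed; a pose out of reach is approached as far as the arm can. A call is refused whole if a number of a shift passes 0.0417 or a number of a turn 7.16, either way. A call with a gripper value outside its range is refused whole. The fingers move at their own pace and stop on an object; "force" is the grip in N (left out, the last holds). Time passes only in rows, so rows that do not move let the fingers close, or fill a call up. It gives the time, the measured TCP pose, the force and the opening at its end, in the units of the state.
- env.get_state(): the state, without advancing time (a new reading comes with each control period).
- env.read_camera(name): name is "side" or "top" or "wrist"; returns (picture, depth): 480x640x3 uint8, red, green, blue; 480x640 float32, m along the optical axis (not along the pixel's ray), 0 where there is no reading.
- env.calibration(name): a dict with "fx", "fy", "cx", "cy" (pixels), "world_from_camera" (4x4, takes a point from camera to world coordinates); the wrist camera has in their place "hand_eye" (4x4, takes a point from camera to tool coordinates, whose origin is the TCP and whose axes are the flange's). Camera axes: x right, y down, z forward; pixel columns grow to the right and rows downward; lengths in m; the calibration is good to about 2 mm. A picture is of the moment at which its call begins: read the wrist's pose just before it. calibration takes no time and is no camera call.
- env.hand_in(): hands the job in, once; it reports no verdict.
The state is a dict: "clock": time; "joint_pos": joint angles; "qvel": joint speeds; "tau": joint torques, N m; "tcp_pos": TCP position; "orientation": TCP orientation; "wrist_force": force on the tool from outside, world axes, zero at the start; "ft_torque": the same for the moment, N m; "finger_gap": finger opening in m.
Only numpy, scipy, OpenCV 4.12 (cv2) and the standard library are available. Lean on these libraries where they do the work, as an engineer would, in place of code of your own. Each camera call takes 0.05 s, during which the arm holds its last target. There are 200 camera calls.

TASK

Move every painted part that hangs on the open painting rail onto the rail inside the tin drying case, lifting each hanger over the rail's end stops and leaving no two parts touching and none dropped, and stand the desiccant canister upright in the empty bay of the case beside that rail. With all of it inside, lift the knee of the folding lid stay past centre to unlock it, lower the lid gently all the way shut without slamming it, and then press the snap latch flat. Leave everything else on the desk where it is.

Things in the scene. Friction and masses are not known exactly. Their poses are not given: they have to be found in the camera images.
- case: Open tin drying case, 200 (x) x 300 (y) x 115 high, 3 mm walls, rim 115 above the desk; fixed. Origin under its centre; x points away from the robot to the hinged side, y along it, z up. Lid hinged along y on its far (+x) rim; folding stay outside its +y end; snap latch on the lid's front. Inside, a 50 mm high partition at y = -54 splits off an empty bay at the -y end; the rail fills the rest.
- case_rail (a point): Middle of the top face of the rail in the case. The rail is a flat bar along y, 14 wide (x), 8 thick, its top 122 above the desk (7 above the rim). End stops 22 mm above the rail's top stand at y = -99 and +99 from this point. Site axes as the case.
- case_bay (a point): Middle of the floor of the empty bay: 194 (x) x 90 (y), floor 3 mm above the desk; this point lies 135 mm ahead (-x) of the hinge line. Axes as the case.
- stand_rail (a point): Middle of the top face of the painting rail: a flat bar along the point's y, 14 wide (x), 8 thick, top 160 above the desk, with end stops 22 mm above its top at y = -130 and +130, on two posts and a 60 x 300 mm foot 8 mm thick. Fixed.
- lid (a joint): Lid angle, rad: 0 = up and locked by the stay, leaning 10 degrees forward of upright over the case; 1.396 = fully shut. The lid is a tray 200 deep, 300 wide, walls 60 high, 0.3 kg. Its hinge is stiff (0.36 N m): unlocked, it about stays where it is left and must be pushed down.
- lid_front (a point): Middle of the lid's front top corner edge: 200 mm from the hinge line and 60 mm above the rim when shut. Lid axes: -x from the hinge to the front, y along the hinge, z out of the lid's top. Up, the corner is about 320 mm above the desk.
- lid_hinge (a point): Middle of the hinge line, on the far rim of the case 115 above the desk; axes as lid_front.
- stay_knee (a joint): Fold of the stay's knee, rad: 0 = resting on its stop, locked; 0.165 = links in line (centre); above that unlocked, growing to about 2.4 as the lid shuts. The lid cannot come down from 0 until the knee is lifted past centre (about 6 mm up), after which lifting on along the knob's arc brings the lid down with it.
- stay_knob (a point): Middle of the black finger knob at the stay's knee: a round pin 14 across, sticking out 40 mm along the case's y from the links, this point 34 mm outside the case's +y end. It swings on a 48 mm arc about a fixed pivot that, with the knee locked, is 44 mm nearer the robot (case -x) and 19 mm lower: first up, then over towards the front.
- latch (a joint): Snap latch flap, rad: 0 = sprung out 60 degrees from the lid's front; 1.05 = flat against it. Stays where it is left (0.03 N m).
- latch_tip (a point): Middle of the free edge of the latch flap: a steel plate 40 wide (y), 45 long, hinged 35 mm above the rim on the lid's front. With the lid shut its open tip is 42 mm before the front face and 12 mm above the rim; pressed flat it hangs to 10 mm below the rim.
- canister: Desiccant canister, about 0.25 kg: a squat perforated aluminium drum 64 across and 38 tall with a black round lifting stem 16 across rising from its middle to 90 above the base. Stands on the desk. Origin under its centre, z up. It may be knocked aside.
- hang_anchor: Hanger with a silver anchor casting, 126 tall, 60 g. Bent steel strip: channel 20 wide (x) between a 20 mm short leg (-x) and a long leg (+x) with the part (up to 36 wide, y). Wooden grip block on top, 12 (x) x 22 (y) x 32. Origin: at the part's lowest level, below the channel's middle; channel roof (sits on the rail) at z = 91, block z = 94 to 126; y along rail. May be absent.
- hang_mast: Hanger with a brown mast top with a yard, 126 tall, 60 g. Bent steel strip: channel 20 wide (x) between a 20 mm short leg (-x) and a long leg (+x) with the part (up to 36 wide, y). Wooden grip block on top, 12 (x) x 22 (y) x 32. Origin: at the part's lowest level, below the channel's middle; channel roof (sits on the rail) at z = 91, block z = 94 to 126; y along rail. May be absent.
- hang_rudder: Hanger with a white flat rudder, 126 tall, 60 g. Bent steel strip: channel 20 wide (x) between a 20 mm short leg (-x) and a long leg (+x) with the part (up to 36 wide, y). Wooden grip block on top, 12 (x) x 22 (y) x 32. Origin: at the part's lowest level, below the channel's middle; channel roof (sits on the rail) at z = 91, block z = 94 to 126; y along rail. May be absent.
- hang_wheel: Hanger with a brown ship's wheel, 126 tall, 60 g. Bent steel strip: channel 20 wide (x) between a 20 mm short leg (-x) and a long leg (+x) with the part (up to 36 wide, y). Wooden grip block on top, 12 (x) x 22 (y) x 32. Origin: at the part's lowest level, below the channel's middle; channel roof (sits on the rail) at z = 91, block z = 94 to 126; y along rail. May be absent.
- hull: White plastic ship hull, 170 x 44 x 46; bystander, leave alone. Origin under its centre.
- paint_jar: Small paint jar, 42 across, 50 high; bystander, leave alone. Origin under its centre.
- thinner: White bottle, 48 across, 110 high; bystander, leave alone. Origin under its centre.
- sanding_block: Cork sanding block, 90 x 36 x 24; bystander, leave alone. Origin under its centre.
- mast_stock: Brown plastic mast, 150 long, lying; bystander, leave alone. Origin under its centre.
- tweezers: Steel tweezers, 150 long; bystander, leave alone. Origin under its centre.
Not all that is in view belongs to the job. Leave any purple or red look-alike of the hang_anchor alone.

How it is judged:
On the way, in this order (a step that is already met when the one before it is completed fails the run):
1. every painted part hangs on the rail inside the case, no two touching, and the canister stands in its bay, with the lid still up (x of hang_anchor in the frame of case_rail between -0.01 and 0.01 m and y of hang_anchor in the frame of case_rail between -0.092 and 0.092 m and z of hang_anchor in the frame of case_rail between -0.096 and -0.085 m and angle between each of hang_anchor, hang_mast, hang_rudder, hang_wheel's own z axis and vertical below 0.15 rad and contact force between the fingers and hang_anchor below 0.05 N and x of hang_mast in the frame of case_rail between -0.01 and 0.01 m and y of hang_mast in the frame of case_rail between -0.092 and 0.092 m and z of hang_mast in the frame of case_rail between -0.096 and -0.085 m and contact force between the fingers and hang_mast below 0.05 N and x of hang_rudder in the frame of case_rail between -0.01 and 0.01 m and y of hang_rudder in the frame of case_rail between -0.092 and 0.092 m and z of hang_rudder in the frame of case_rail between -0.096 and -0.085 m and contact force between the fingers and hang_rudder below 0.05 N and x of hang_wheel in the frame of case_rail between -0.01 and 0.01 m and y of hang_wheel in the frame of case_rail between -0.092 and 0.092 m and z of hang_wheel in the frame of case_rail between -0.096 and -0.085 m and contact force between the fingers and hang_wheel below 0.05 N and x of canister in the frame of case_bay between -0.05 and 0.11 m and y of canister in the frame of case_bay between -0.035 and 0.035 m and z of canister in the frame of case_bay between -0.006 and 0.008 m and angle between canister's own z axis and vertical below 0.2 rad and contact force between the fingers and canister below 0.05 N and contact force between hang_anchor and hang_mast below 0.02 N and contact force between each of hang_anchor, hang_mast and hang_rudder below 0.02 N and contact force between each of hang_anchor, hang_mast, hang_rudder and hang_wheel below 0.02 N and value of joint each of lid, stay_knee below 0.15 rad), for 0.2 s.
2. the stay's knee is lifted past centre while the lid is still up (value of joint stay_knee above 0.25 rad and value of joint lid below 0.9 rad), for 0.1 s.
3. the lid is all the way down (value of joint lid above 1.36 rad), for 0.2 s.
At the end, for the whole second after the job is handed in: Every present hanger sits level on the case rail between its end stops (within 10 mm of the rail's line), no two touching; the canister stands upright on the floor of the bay; the lid is shut to within 2 degrees; the latch is within 8 degrees of flat against the case (x of hang_anchor in the frame of case_rail between -0.01 and 0.01 m and y of hang_anchor in the frame of case_rail between -0.092 and 0.092 m and z of hang_anchor in the frame of case_rail between -0.096 and -0.085 m and angle between each of hang_anchor, hang_mast, hang_rudder, hang_wheel's own z axis and vertical below 0.15 rad and x of hang_mast in the frame of case_rail between -0.01 and 0.01 m and y of hang_mast in the frame of case_rail between -0.092 and 0.092 m and z of hang_mast in the frame of case_rail between -0.096 and -0.085 m and x of hang_rudder in the frame of case_rail between -0.01 and 0.01 m and y of hang_rudder in the frame of case_rail between -0.092 and 0.092 m and z of hang_rudder in the frame of case_rail between -0.096 and -0.085 m and x of hang_wheel in the frame of case_rail between -0.01 and 0.01 m and y of hang_wheel in the frame of case_rail between -0.092 and 0.092 m and z of hang_wheel in the frame of case_rail between -0.096 and -0.085 m and x of canister in the frame of case_bay between -0.05 and 0.11 m and y of canister in the frame of case_bay between -0.035 and 0.035 m and z of canister in the frame of case_bay between -0.006 and 0.008 m and angle between canister's own z axis and vertical below 0.2 rad and contact force between hang_anchor and hang_mast below 0.02 N and contact force between each of hang_anchor, hang_mast and hang_rudder below 0.02 N and contact force between each of hang_anchor, hang_mast, hang_rudder and hang_wheel below 0.02 N and value of joint lid above 1.36 rad and value of joint latch above 0.92 rad).
It fails at once if the lid is let fall or slammed (faster than 1.5 rad/s) (velocity of joint lid above 1.5 rad/s).
It fails at once if a hanger is dropped onto the desk or the case floor (height (world z) of any of hang_anchor, hang_mast, hang_rudder, hang_wheel below 0.02 m or angle between any of hang_anchor, hang_mast, hang_rudder, hang_wheel's own z axis and vertical above 1 rad).
It fails at once if a bystander on the desk is shoved more than 3 cm (distance of any of hull, paint_jar, thinner, sanding_block, mast_stock, tweezers from where it was at the start of the episode above 0.03 m).
Of hang_anchor, hang_mast, hang_rudder, hang_wheel only 2 to 4 are there at a start; the rules pass over those that are not, and their reading is None.
At some moment in a run one of canister may be knocked a few centimetres aside while the robot is not near it.
It also fails if it takes over 210 s, if anything falls off the work surface, if the arm or the gripper's body presses on something with over 40 N, if the wrist force passes 120 N, or if a joint passes its speed limit or range.

## Working session

There is one attempt and no reset: what is moved stays moved. The work goes in short steps, Python scripts to look and compute and a tool call to move; the robot and the scene stay as the last step left them, time stands still between calls to the robot, and variables do not carry over. Pictures are saved under pics/ and viewed, about 12 in all and at most 16, crops included, and the job is handed in when it is done.

Besides the shell and the picture viewer there is one more tool, called in YAML: its name, and indented under it one key for each argument. play_rows: Moves the arm, as the interface text tells. Its arguments: {"type":"object","properties":{"steps":{"type":"array","items":{"type":"object","properties":{"claw":{"type":"number"},"dp":{"type":"array","items":{"type":"number"}},"angular":{"type":"array","items":{"type":"number"}}}}},"force":{"type":"number"}},"required":["steps"]}

```bash
mkdir -p pics; cat > h.py <<'E'
import numpy as np, cv2
from workcell import env
from scipy.spatial.transform import Rotation as R
def cal(n):
    c=env.calibration(n); 
    if 'world_from_camera' in c: T=np.array(c['world_from_camera'])
    else:
        s=env.get_state(); q=s['orientation']; W=np.eye(4); W[:3,:3]=R.from_quat([q[1],q[2],q[3],q[0]]).as_matrix(); W[:3,3]=s['tcp_pos']; T=W@np.array(c['hand_eye'])
    return c,T
def grab(n):
    c,T=cal(n); im,d=env.read_camera(n); 
    v,u=np.mgrid[0:480,0:640]
    P=np.stack([(u-c['cx'])/c['fx']*d,(v-c['cy'])/c['fy']*d,d],-1)
    P=P@T[:3,:3].T+T[:3,3]; P[d==0]=np.nan
    return im,d,P
def save(n,im): cv2.imwrite('pics/'+n+'.png',im[...,::-1])
E
python3 - <<'E'
from h import *
s=env.get_state(); print({k:np.round(v,3) for k,v in s.items()})
for n in ['side','top']:
    im,d,P=grab(n); save(n+'0',im); np.savez('pics/'+n+'0.npz',im=im,P=P)
    c,T=cal(n); print(n,c['fx'],c['cx'],c['cy'],np.round(T,3).tolist(), (d>0).mean())
print(env.calibration('wrist'))
E
```

```text
{'clock': np.float64(0.0), 'joint_pos': array([ 1.101,  0.314,  0.045,  1.304, -0.   ,  1.431]), 'qvel': array([-0.001, -0.001, -0.   ,  0.002, -0.001,  0.   ]), 'tau': array([ 1.0000e-03, -4.8062e+01,  2.9854e+01,  2.0000e-02,  0.0000e+00,
        0.0000e+00]), 'tcp_pos': array([0.186, 0.543, 0.203]), 'orientation': array([-0.   ,  0.164,  0.986, -0.001]), 'wrist_force': array([ 0.579, -0.698,  0.197]), 'ft_torque': array([-0.013, -0.027, -0.06 ]), 'finger_gap': np.float64(0.086)}
side 458.7353080542907 312.7555213312729 240.4492565005138 [[0.924, -0.223, 0.312, 0.128], [-0.384, -0.534, 0.754, -0.828], [-0.001, -0.816, -0.578, 0.861], [0.0, 0.0, 0.0, 1.0]] 0.99595703125
top 562.6515226229684 325.18801781517345 237.6034885671673 [[-0.006, -0.992, 0.13, 0.319], [-1.0, 0.006, 0.004, -0.005], [-0.004, -0.13, -0.992, 1.35], [0.0, 0.0, 0.0, 1.0]] 0.9960904947916667
{'fx': 429.82293573366616, 'fy': 429.82293573366616, 'cx': 325.32935016794215, 'cy': 237.21608285326383, 'hand_eye': array([[-1.80512493e-04, -9.59449666e-01, -2.81879949e-01,
         7.15026121e-02],
       [ 9.99999343e-01, -4.92373907e-04,  1.03553164e-03,
        -2.59589852e-04],
       [-1.13233082e-03, -2.81879577e-01,  9.59449124e-01,
        -1.69467551e-01],
       [ 0.00000000e+00,  0.00000000e+00,  0.00000000e+00,
         1.00000000e+00]])}
```

View pics/side0.png

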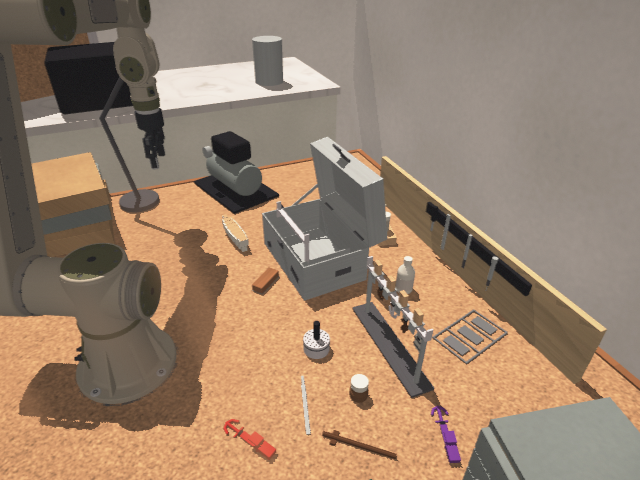

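View pics/top0.png

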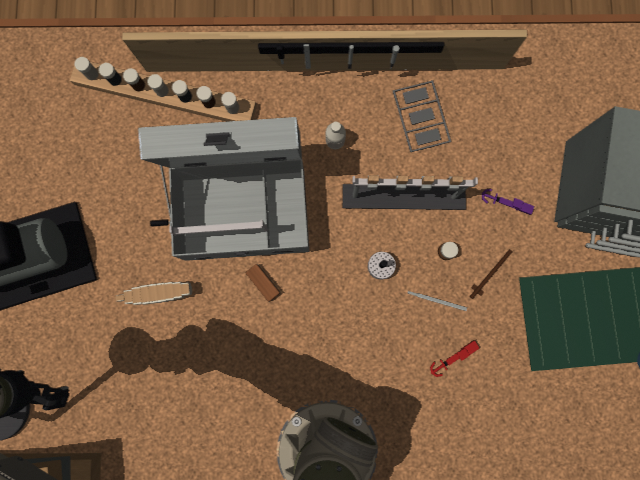

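Side view: the case is at (320,245), with the painting rail at (395,310), holding several hangers, and the canister at (317,345). The red (250,438) and purple (447,435) look-alikes are lying on the desk. The top view agrees: case (238,190), stand (410,190), canister (382,265). Next I measure from depth.

```bash
python3 - <<'E'
from h import *
t=np.load('pics/top0.npz'); P=t['P']; im=t['im']
s=np.load('pics/side0.npz'); Q=s['P']; ims=s['im']
def rect(name,pts):
    pts=pts[:,:2].astype(np.float32); r=cv2.minAreaRect(pts); print(name,len(pts),'c',np.round(r[0],4),'sz',np.round(r[1],4),'ang',round(r[2],2), 'box',np.round(cv2.boxPoints(r),3).tolist())
def sel(P,zlo,zhi,x,y): 
    m=(P[...,2]>zlo)&(P[...,2]<zhi)&(P[...,0]>x[0])&(P[...,0]<x[1])&(P[...,1]>y[0])&(P[...,1]<y[1]); return m
print('case px', P[228,220],P[190,410],P[255,382])
# case rail
m=sel(P,.116,.150,(.3,.5),(-.0,.40)); m[:222]=0;m[236:]=0
n,l,st,c=cv2.connectedComponentsWithStats(m.astype(np.uint8))
for i in range(1,n):
    if st[i,4]>40: print(st[i]); rect('crail',P[l==i]); print(np.nanmedian(P[l==i],0))
# rim
m=sel(P,.108,.119,(.3,.62),(0,.40)); rect('rim',P[m])
# stand
for zl,zh in((.003,.02),(.15,.168),(.175,.188),(.188,.205)):
    for nm,A in(('top',P),('side',Q)):
        m=sel(A,zl,zh,(.38,.56),(-.38,-.02))
        n,l,st,c=cv2.connectedComponentsWithStats(m.astype(np.uint8))
        for i in range(1,n):
            if st[i,4]>8: p=A[l==i]; print(nm,zl,st[i],np.round(p.mean(0),4)); 
            if st[i,4]>150: rect('  ',A[l==i])
# canister
for nm,A in(('top',P),('side',Q)):
    for zl,zh in((.08,.1),(.033,.043)):
        m=sel(A,zl,zh,(.2,.42),(-.25,-.02)); p=A[m]; print('can',nm,zl,len(p),p.mean(0) if len(p) else '', (p.min(0)+p.max(0))/2 if len(p) else '')
# knob
m=sel(P,.05,.3,(.3,.6),(.33,.5)); p=P[m]
n,l,st,c=cv2.connectedComponentsWithStats(m.astype(np.uint8))
for i in range(1,n):
    if st[i,4]>10: print('knob?',st[i],P[l==i].mean(0))
a=cv2.resize(im[165:215,330:490],None,fx=5,fy=5,interpolation=cv2.INTER_CUBIC)
b=cv2.resize(ims[245:400,345:445],None,fx=3.4,fy=3.4,interpolation=cv2.INTER_CUBIC)
W=np.zeros((250+0,800,3),np.uint8); W[:250]=a; save('cropt',W); save('crops',b)
E
```

```text
case px [0.50248359 0.23204115 0.12207342] [ 0.60983005 -0.20651434  0.00822876] [ 0.44865864 -0.13259167  0.03782961]
[170 228  57   7 154]
crail 154 c [0.4986 0.2788] sz [0.0093 0.1206] ang 3.59 box [[0.49000000953674316, 0.33899998664855957], [0.49799999594688416, 0.21799999475479126], [0.5070000290870667, 0.21899999678134918], [0.5, 0.33899998664855957]]
[0.49634358 0.30133059 0.12257749]
rim 569 c [0.5333 0.1952] sz [0.176  0.3086] ang 0.77 box [[0.4429999887943268, 0.3479999899864197], [0.44699999690055847, 0.03999999910593033], [0.6230000257492065, 0.041999999433755875], [0.6190000176429749, 0.35100001096725464]]
top 0.003 [387 211   5   5   9] [ 0.5558 -0.1548  0.0041]
top 0.003 [402 217   5   5   9] [ 0.5382 -0.1908  0.0039]
top 0.003 [434 216   5   8   9] [ 0.5383 -0.2692  0.0046]
top 0.003 [410 229   5   5   9] [ 0.5092 -0.2093  0.0044]
top 0.003 [370 243   5   4   9] [ 0.4784 -0.112   0.0051]
top 0.003 [438 245   7  15  33] [ 0.4538 -0.274   0.0132]
top 0.003 [352 257   6   6   9] [ 0.4422 -0.0688  0.0044]
top 0.003 [366 266   4   8  11] [ 0.4181 -0.1004  0.0068]
top 0.003 [370 273   8   6  10] [ 0.4008 -0.113   0.0118]
top 0.003 [479 278   7   7  26] [ 0.3861 -0.3743  0.0088]
side 0.003 [303 345  26  14 126] [ 0.4142 -0.1528  0.0119]
side 0.003 [349 389  19  14  98] [ 0.4504 -0.3001  0.0125]
side 0.003 [342 437  10   6  30] [ 0.3859 -0.3758  0.0082]
can top 0.08 3 [ 0.41871031 -0.13153465  0.08983962] [ 0.41872923 -0.13155807  0.08960034]
can top 0.033 199 [ 0.4088844  -0.13164607  0.03746876] [ 0.40672664 -0.1322737   0.03788197]
can side 0.08 10 [ 0.41792765 -0.13182549  0.08719106] [ 0.41781847 -0.13156786  0.08670747]
can side 0.033 195 [ 0.40832269 -0.13299919  0.03740554] [ 0.4066949  -0.13124707  0.03793072]
knob? [150 183  32  76 778] [0.52652149 0.34611486 0.09696592]
```

View pics/crops.png

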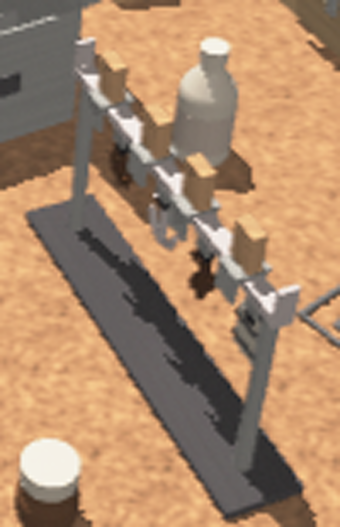

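View pics/cropt.png

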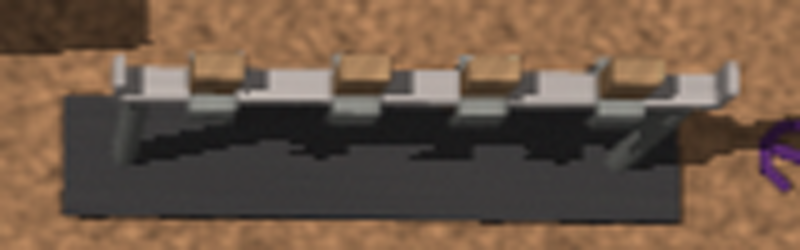

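The crops show four brown wooden grip blocks on the stand: top crop (218,70), (363,70), (492,70), (638,75). All are on the rail, and none is purple or red. I'll refine the numbers in this step.

```bash
python3 - <<'E'
from h import *
t=np.load('pics/top0.npz'); P=t['P']; im=t['im']
s=np.load('pics/side0.npz'); Q=s['P']; ims=s['im']
def sel(P,zlo,zhi,x,y): return (P[...,2]>zlo)&(P[...,2]<zhi)&(P[...,0]>x[0])&(P[...,0]<x[1])&(P[...,1]>y[0])&(P[...,1]<y[1])
def comps(nm,A,m,k=6):
    n,l,st,c=cv2.connectedComponentsWithStats(m.astype(np.uint8))
    for i in range(1,n):
        if st[i,4]>=k:
            p=A[l==i]; r=cv2.minAreaRect(p[:,:2].astype(np.float32)); print(nm,st[i],'mean',np.round(p.mean(0),4),'mid',np.round(r[0],4),np.round(r[1],4),round(r[2],1))
sx=(.54,.74);sy=(-.42,-.02)
for z in((.003,.02),(.154,.165),(.172,.187),(.188,.205)):
    comps('T%s'%z[0],P,sel(P,*z,sx,sy)); comps('S%s'%z[0],Q,sel(Q,*z,sx,sy))
cx=(.40,.72);cy=(.02,.38)
for z in((.1195,.127),(.135,.15),(.11,.1185)): comps('caseT%s'%z[0],P,sel(P,*z,cx,cy)); comps('caseS%s'%z[0],Q,sel(Q,*z,cx,cy))
m=sel(P,.06,.3,(.3,.7),(.35,.48)); comps('knobT',P,m)
m=sel(Q,.06,.3,(.3,.7),(.35,.48)); comps('knobS',Q,m)
m=sel(P,.25,.4,(.4,.8),(.0,.4)); comps('lidT',P,m,50)
# white rail pixels by colour in top
h=cv2.cvtColor(im,cv2.COLOR_RGB2HSV); 
for v,u in((228,180),(228,220),(226,262),(222,165),(223,152),(253,190),(248,300),(190,267),(155,300),(120,298),(128,142),(138,215),(222,158)): print((u,v),im[v,u],np.round(P[v,u],3))
E
```

```text
T0.003 [350 139   9   3  10] mean [ 0.7364 -0.0729  0.005 ] mid [ 0.7361 -0.0719] [0.0199 0.0055] 83.9
T0.003 [385 139   4   4   6] mean [ 0.7361 -0.152   0.004 ] mid [ 0.7357 -0.1523] [0.0035 0.0106] 43.5
T0.003 [415 138  30   7  87] mean [ 0.7333 -0.2542  0.0065] mid [ 0.7324 -0.2581] [0.071  0.0153] 89.9
T0.003 [374 140   5   5   7] mean [ 0.7332 -0.1268  0.0038] mid [ 0.7335 -0.1285] [0.0124 0.0068] 51.7
T0.003 [403 140  17  15  56] mean [ 0.7191 -0.2132  0.0052] mid [ 0.7193 -0.2127] [0.0386 0.0243] 57.5
T0.003 [333 142  14   8  24] mean [ 0.7191 -0.0358  0.0091] mid [ 0.7189 -0.0389] [0.0121 0.0367] 27.5
T0.003 [353 143   3   4   6] mean [ 0.7266 -0.072   0.005 ] mid [ 0.7259 -0.072 ] [0.0075 0.005 ] 0.2
T0.003 [423 144  15   9  34] mean [ 0.7177 -0.2567  0.0053] mid [ 0.7177 -0.2563] [0.0123 0.0388] 26.3
T0.003 [362 146   6   5   7] mean [ 0.7175 -0.098   0.0048] mid [ 0.717  -0.0972] [0.0019 0.0156] 39.6
T0.003 [461 146   4   5   8] mean [ 0.7141 -0.3387  0.0048] mid [ 0.7149 -0.3386] [0.0052 0.0124] 44.5
T0.003 [369 148   4   6   7] mean [ 0.7095 -0.1137  0.0045] mid [ 0.709
[... 9546 characters left out ...]
.6158 0.3534] [0.019  0.0055] 3.5
lidT [ 139  117  161   45 5090] mean [0.6462 0.2002 0.3182] mid [0.6476 0.2014] [0.0637 0.3012] 3.9
(180, 228) [191 181 175] [0.503 0.32  0.125]
(220, 228) [187 177 172] [0.502 0.232 0.122]
(262, 226) [82 77 75] [0.503 0.137 0.144]
(165, 222) [22 20 23] [0.52  0.36  0.102]
(152, 223) [26 25 27] [0.518 0.39  0.099]
(190, 253) [112 113 108] [0.448 0.299 0.115]
(300, 248) [49 50 48] [0.461 0.057 0.089]
(267, 190) [63 63 60] [ 0.614  0.142 -0.   ]
(300, 155) [43 44 42] [0.649 0.052 0.187]
(298, 120) [151 111  78] [ 0.792  0.066 -0.001]
(142, 128) [152 152 145] [0.665 0.345 0.322]
(215, 138) [41 40 40] [0.639 0.203 0.338]
(158, 222) [25 25 26] [0.52  0.376 0.1  ]
```

Measured: stand rail line x≈.594, yaw −1.1°. Case rail midpoint is (.503,.237), yaw 3.9°. Blocks are at y −.102, −.164, −.219 and −.278. Moving out now.

play_rows:
  steps:
    - {"claw": 120, "dp": [0, 0, -0.025], "angular": [0, 0, 7]}
    - {"claw": 120, "dp": [0, 0, -0.025], "angular": [0, 0, 7]}
    - {"claw": 120, "dp": [0, 0, -0.025], "angular": [0, 0, 7]}
    - {"claw": 120, "dp": [0, 0, -0.025], "angular": [0, 0, 7]}
    - {"claw": 120, "dp": [0, 0, -0.025], "angular": [0, 0, 7]}
    - {"claw": 120, "dp": [0, 0, -0.025], "angular": [0, 0, 7]}
    - {"claw": 120, "dp": [0, 0, -0.025], "angular": [0, 0, 7]}
    - {"claw": 120, "dp": [0, 0, -0.025], "angular": [0, 0, 7]}
  force: 40

```text
clock: 0.77
tcp_pos: [0.186, 0.5437, 0.4047]
orientation: [0.0, 0.61, 0.792, -0.0]
wrist_force: [0.5, 1.5, 0.6]
finger_gap: 0.0455
```

play_rows:
  steps:
    - {"claw": 120, "dp": [0, 0, 0], "angular": [0, 0, 7]}
    - {"claw": 120, "dp": [0, 0, 0], "angular": [0, 0, 7]}
    - {"claw": 120, "dp": [0, 0, 0], "angular": [0, 0, 2.2]}
    - {"claw": 120, "dp": [-0.034, 0.021, 0], "angular": [0, 0, 0]}
    - {"claw": 120, "dp": [-0.034, 0.021, 0], "angular": [0, 0, 0]}
    - {"claw": 120, "dp": [-0.034, 0.021, 0], "angular": [0, 0, 0]}
    - {"claw": 120, "dp": [-0.034, 0.021, 0], "angular": [0, 0, 0]}
    - {"claw": 120, "dp": [-0.034, 0.021, 0], "angular": [0, 0, 0]}

```text
clock: 1.43
tcp_pos: [0.2882, 0.3704, 0.4034]
orientation: [0.0, 0.714, 0.701, -0.0]
wrist_force: [0.8, -0.0, 0.1]
finger_gap: 0.0447
```

play_rows:
  steps:
    - {"claw": 120, "dp": [-0.0334, 0.0226, 0], "angular": [0, 0, 0]}
    - {"claw": 120, "dp": [-0.0334, 0.0226, 0], "angular": [0, 0, 0]}
    - {"claw": 120, "dp": [-0.0334, 0.0226, 0], "angular": [0, 0, 0]}
    - {"claw": 120, "dp": [-0.0334, 0.0226, 0], "angular": [0, 0, 0]}
    - {"claw": 120, "dp": [-0.0334, 0.0226, 0], "angular": [0, 0, 0]}
    - {"claw": 120, "dp": [-0.0334, 0.0226, 0], "angular": [0, 0, 0]}
    - {"claw": 120, "dp": [-0.0334, 0.0226, 0], "angular": [0, 0, 0]}
    - {"claw": 120, "dp": [-0.0334, 0.0226, 0], "angular": [0, 0, 0]}

```text
clock: 2.1
tcp_pos: [0.4641, 0.0995, 0.4036]
orientation: [-0.0, 0.714, 0.7, -0.0]
wrist_force: [1.0, 0.8, 0.4]
finger_gap: 0.0451
```

play_rows:
  steps:
    - {"claw": 120, "dp": [-0.0334, 0.0226, 0], "angular": [0, 0, 0]}
    - {"claw": 120, "dp": [-0.0334, 0.0226, 0], "angular": [0, 0, 0]}
    - {"claw": 120, "dp": [-0.0334, 0.0226, 0], "angular": [0, 0, 0]}
    - {"claw": 120, "dp": [-0.0334, 0.0226, 0], "angular": [0, 0, 0]}
    - {"claw": 120, "dp": [-0.0334, 0.0226, 0], "angular": [0, 0, 0]}
    - {"claw": 120, "dp": [-0.0334, 0.0226, 0], "angular": [0, 0, 0]}
    - {"claw": 120, "dp": [0, 0, 0.04], "angular": [0, 0, 0]}
    - {"claw": 120, "dp": [0, 0, 0.04], "angular": [0, 0, 0]}

```text
clock: 2.77
tcp_pos: [0.6021, -0.1061, 0.3243]
orientation: [0.004, 0.715, 0.699, 0.002]
wrist_force: [0.7, -0.4, -1.4]
finger_gap: 0.0453
```

play_rows:
  steps:
    - {"claw": 120, "dp": [0.0037, -0.0067, 0.025], "angular": [0, 0, 0]}
    - {"claw": 120, "dp": [0, 0, 0.025], "angular": [0, 0, 0]}
    - {"claw": 120, "dp": [0, 0, 0.01], "angular": [0, 0, 0]}
    - {"claw": 120, "dp": [0, 0, 0], "angular": [0, 0, 0]}
    - {"claw": 120, "dp": [0, 0, 0], "angular": [0, 0, 0]}
    - {"claw": 120, "dp": [0, 0, 0], "angular": [0, 0, 0]}
    - {"claw": 120, "dp": [0, 0, 0], "angular": [0, 0, 0]}
    - {"claw": 120, "dp": [0, 0, 0], "angular": [0, 0, 0]}

```text
clock: 3.43
tcp_pos: [0.5895, -0.0979, 0.2652]
orientation: [0.001, 0.714, 0.7, 0.001]
wrist_force: [-0.4, -0.2, -0.3]
finger_gap: 0.0455
```

```bash
python3 - <<'E'
from h import *
s=env.get_state(); print(np.round(s['tcp_pos'],4),np.round(s['orientation'],4))
im,d,P=grab('wrist'); save('w1',im)
m=(P[...,2]>.187)&(P[...,2]<.205)&(P[...,0]>.56)&(P[...,0]<.63)
n,l,st,c=cv2.connectedComponentsWithStats(m.astype(np.uint8))
for i in range(1,n):
    if st[i,4]>60: p=P[l==i]; r=cv2.minAreaRect(p[:,:2].astype(np.float32)); print(st[i],np.round(p.mean(0),4),np.round(r[0],4),np.round(r[1],4),r[2])
E
```

```text
[ 0.5895 -0.0979  0.2652] [1.100e-03 7.138e-01 7.003e-01 6.000e-04]
[329 224  21  38 773] [ 0.5977 -0.1005  0.1938] [ 0.5978 -0.1014] [0.0218 0.012 ] 89.05329132080078
[329 317  19  37 662] [ 0.5965 -0.1616  0.1935] [ 0.5965 -0.1631] [0.0228 0.0114] 89.15833282470703
[329 391  18  35 592] [ 0.5955 -0.2157  0.1934] [ 0.5956 -0.2174] [0.0225 0.0115] 88.77388000488281
```

View pics/w1.png

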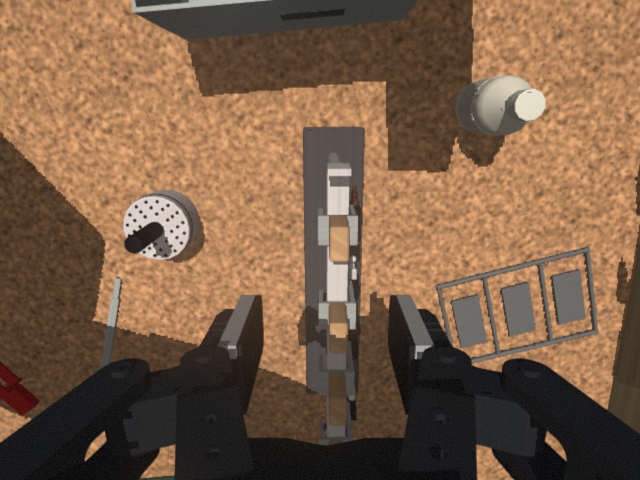

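The wrist view shows the nearest block at (339,240), on the rail and between the fingers' lines, and the canister at (158,228). The remaining offset is about 7 mm in x and −4 mm in y.

play_rows:
  steps:
    - {"claw": 120, "dp": [-0.004, 0.0072, 0.01], "angular": [0, 0, 0]}
    - {"claw": 120, "dp": [0, 0, 0.02], "angular": [0, 0, 0]}
    - {"claw": 120, "dp": [0, 0, 0.02], "angular": [0, 0, 0]}
    - {"claw": 120, "dp": [0, 0, 0.02], "angular": [0, 0, 0]}
    - {"claw": 120, "dp": [0, 0, 0.015], "angular": [0, 0, 0]}
    - {"claw": 120, "dp": [0, 0, 0.005], "angular": [0, 0, 0]}
    - {"claw": 120, "dp": [0, 0, 0], "angular": [0, 0, 0]}
    - {"claw": 120, "dp": [0, 0, 0], "angular": [0, 0, 0]}

```text
clock: 4.15
tcp_pos: [0.5962, -0.102, 0.174]
orientation: [0.0, 0.714, 0.7, 0.0]
wrist_force: [0.4, 0.3, 0.0]
finger_gap: 0.0448
```

play_rows:
  steps:
    - {"claw": 255, "dp": [0, 0, 0], "angular": [0, 0, 0]}
    - {"claw": 255, "dp": [0, 0, 0], "angular": [0, 0, 0]}
    - {"claw": 255, "dp": [0, 0, 0], "angular": [0, 0, 0]}
    - {"claw": 255, "dp": [0, 0, 0], "angular": [0, 0, 0]}
    - {"claw": 255, "dp": [0, 0, 0], "angular": [0, 0, 0]}
    - {"claw": 255, "dp": [0, 0, 0], "angular": [0, 0, 0]}
    - {"claw": 255, "dp": [0, 0, -0.002], "angular": [0, 0, 0]}
    - {"claw": 255, "dp": [0, 0, -0.004], "angular": [0, 0, 0]}

```text
clock: 4.82
tcp_pos: [0.5955, -0.1017, 0.1795]
orientation: [-0.0, 0.714, 0.7, -0.0]
wrist_force: [0.1, 0.1, -0.3]
finger_gap: 0.0001
```

The gap reads 0, so the grasp missed. I'm taking a look.

```bash
python3 - <<'E'
from h import *
im,d,P=grab('wrist'); save('w2',im)
for n in('top','side'):
    a,d,P=grab(n)
    m=(P[...,2]>.187)&(P[...,2]<.205)&(P[...,0]>.56)&(P[...,0]<.63)&(P[...,1]<-.05)
    k,l,st,c=cv2.connectedComponentsWithStats(m.astype(np.uint8))
    for i in range(1,k):
        if st[i,4]>15: print(n,st[i],np.round(P[l==i].mean(0),4))
    if n=='side': save('s2',np.hstack([cv2.resize(a[180:380,320:470],None,fx=2.6,fy=2.6),cv2.resize(im,(400,300))[:, :] if 0 else cv2.resize(im[200:480,150:500],(400,520))]))
E
```

```text
top [592 160   9  34 125] [ 0.5949 -0.5674  0.1959]
top [424 176  11   7  67] [ 0.5935 -0.2189  0.1943]
top [452 176  11   7  68] [ 0.5929 -0.2778  0.1942]
side [374 260   9   9  48] [ 0.5937 -0.1032  0.1921]
side [387 275   9   9  53] [ 0.5931 -0.1645  0.1926]
side [399 290  10  10  60] [ 0.5918 -0.219   0.1926]
side [414 308  10  10  63] [ 0.591  -0.2784  0.1928]
```

View pics/s2.png

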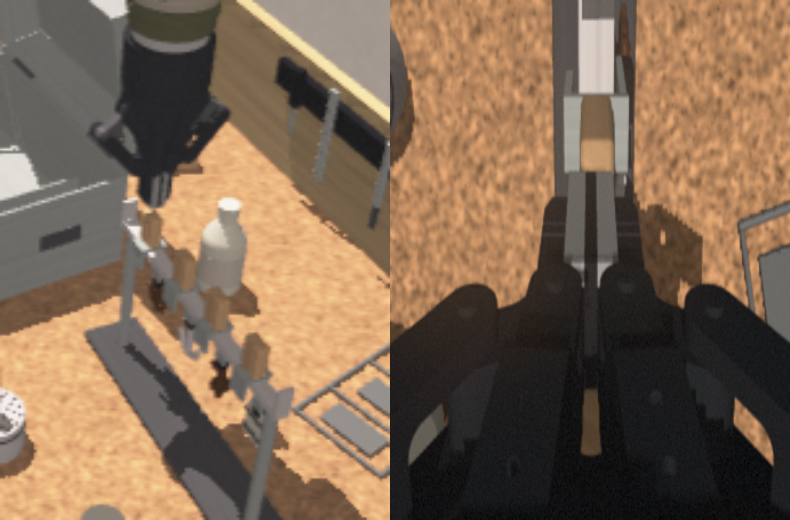

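```bash
python3 - <<'E'
from h import *
a,d,P=grab('side'); w,dw,Pw=grab('wrist')
for v in range(240,262,2): print(v,[np.round(P[v,u],3).tolist() for u in (376,378,380)], a[v,378])
c,T=cal('side'); s=env.get_state(); 
for off in(0,.008):
    p=np.linalg.inv(T)@np.r_[s['tcp_pos']-[0,0,off],1]; print('tcp proj',c['fx']*p[0]/p[2]+c['cx'],c['fy']*p[1]/p[2]+c['cy'])
for v in range(240,400,12): print('w',v,np.round(Pw[v,328],3),np.round(Pw[v,340],3),w[v,328])
print({k:np.round(v,4) for k,v in s.items()})
E
```

```text
240 [[0.578, -0.111, 0.27], [0.579, -0.117, 0.273], [0.584, -0.118, 0.272]] [36 35 37]
242 [[0.579, -0.11, 0.264], [0.582, -0.113, 0.264], [0.585, -0.116, 0.266]] [37 38 39]
244 [[0.58, -0.109, 0.257], [0.583, -0.113, 0.259], [0.588, -0.112, 0.257]] [39 38 39]
246 [[0.581, -0.107, 0.25], [0.584, -0.111, 0.252], [0.588, -0.114, 0.253]] [38 36 39]
248 [[0.582, -0.108, 0.244], [0.584, -0.113, 0.247], [0.589, -0.113, 0.246]] [52 50 51]
250 [[0.582, -0.107, 0.238], [0.586, -0.11, 0.239], [0.59, -0.112, 0.239]] [62 60 62]
252 [[0.584, -0.106, 0.232], [0.588, -0.108, 0.231], [0.591, -0.112, 0.234]] [75 73 73]
254 [[0.582, -0.11, 0.229], [0.588, -0.108, 0.226], [0.592, -0.11, 0.226]] [86 84 82]
256 [[0.587, -0.103, 0.217], [0.586, -0.113, 0.224], [0.591, -0.113, 0.223]] [91 88 87]
258 [[0.582, -0.111, 0.218], [0.586, -0.114, 0.219], [0.593, -0.111, 0.215]] [97 94 92]
260 [[0.594, -0.093, 0.196], [0.59, -0.109, 0.208], [0.741, 0.116, 0.002]] [188 153 122]
tcp proj 377.9293360520115 267.20081473833574
tcp proj 377.6581690996379 269.8289500483158
w 240 [ 0.598 -0.087  0.16 ] [ 0.603 -0.088  0.1
[... 710 characters left out ...]
43 42 42]
w 384 [ 0.597 -0.105  0.245] [ 0.6   -0.091  0.264] [47 47 45]
w 396 [ 0.597 -0.108  0.245] [ 0.599 -0.092  0.267] [10 12 10]
{'clock': np.float64(5.0667), 'joint_pos': array([-3.0200e-01,  3.7800e-01,  8.0200e-02,  1.2727e+00,  1.0000e-04,
        1.2880e+00]), 'qvel': array([ 0.0001,  0.0025, -0.006 ,  0.0008, -0.0003,  0.0004]), 'tau': array([ 1.60000e-03, -5.16717e+01,  2.98816e+01,  3.10000e-03,
        3.00000e-04, -0.00000e+00]), 'tcp_pos': array([ 0.596 , -0.1018,  0.1799]), 'orientation': array([1.000e-04, 7.138e-01, 7.003e-01, 1.000e-04]), 'wrist_force': array([ 0.0846, -0.2495,  0.8459]), 'ft_torque': array([-0.0122,  0.0006,  0.0209]), 'finger_gap': np.float64(-0.0001)}
```

Side and wrist depth agree that the closed fingertips are at z≈.215 with the TCP reading .180. So the real tips sit about 35 mm behind the reported TCP, not 8 mm ahead of it. I'll go by what I see: open, and descend until the TCP reads .133.

play_rows:
  steps:
    - {"claw": 120, "dp": [0, 0, 0], "angular": [0, 0, 0]}
    - {"claw": 120, "dp": [0, 0, 0], "angular": [0, 0, 0]}
    - {"claw": 120, "dp": [0, 0, 0], "angular": [0, 0, 0]}
    - {"claw": 120, "dp": [0, 0, 0], "angular": [0, 0, 0]}
    - {"claw": 120, "dp": [0, 0, 0.005], "angular": [0, 0, 0]}
    - {"claw": 120, "dp": [0, 0, 0.01], "angular": [0, 0, 0]}
    - {"claw": 120, "dp": [0, 0, 0.01], "angular": [0, 0, 0]}
    - {"claw": 120, "dp": [0, 0, 0], "angular": [0, 0, 0]}

```text
clock: 5.73
tcp_pos: [0.5942, -0.1013, 0.1516]
orientation: [-0.002, 0.714, 0.7, -0.001]
wrist_force: [-0.6, 0.0, -1.0]
finger_gap: 0.0449
```

play_rows:
  steps:
    - {"claw": 120, "dp": [0, 0, 0.01], "angular": [0, 0, 0]}
    - {"claw": 120, "dp": [0, 0, 0.007], "angular": [0, 0, 0]}
    - {"claw": 120, "dp": [0, 0, 0.005], "angular": [0, 0, 0]}
    - {"claw": 120, "dp": [0, 0, 0], "angular": [0, 0, 0]}
    - {"claw": 255, "dp": [0, 0, 0], "angular": [0, 0, 0]}
    - {"claw": 255, "dp": [0, 0, 0], "angular": [0, 0, 0]}
    - {"claw": 255, "dp": [0, 0, 0], "angular": [0, 0, 0]}
    - {"claw": 255, "dp": [0, 0, 0], "angular": [0, 0, 0]}

```text
clock: 6.4
tcp_pos: [0.5961, -0.1019, 0.1332]
orientation: [0.0, 0.714, 0.7, 0.0]
wrist_force: [-0.4, -1.0, -0.0]
finger_gap: 0.024
```

```bash
python3 - <<'E'
from h import *
s=env.get_state(); print(np.round(s['tcp_pos'],4),s['finger_gap'],s['wrist_force'])
a,d,P=grab('side'); w,dw,Pw=grab('wrist')
for v in range(250,275,2): print(v,[np.round(P[v,u],3).tolist() for u in (376,378,380)], a[v,378])
for v in range(240,400,10): print('w',v,np.round(Pw[v,318],3),np.round(Pw[v,335],3),np.round(Pw[v,350],3),w[v,335])
save('s3',np.hstack([cv2.resize(a[180:380,320:470],None,fx=2.6,fy=2.6),cv2.resize(w[200:480,150:500],(400,520))]))
E
```

```text
[ 0.5961 -0.1019  0.1332] 0.023976850653159604 [-0.39501019 -1.01596084 -0.01946116]
250 [[0.577, -0.116, 0.246], [0.583, -0.116, 0.244], [0.589, -0.113, 0.24]] [40 39 40]
252 [[0.577, -0.117, 0.241], [0.581, -0.119, 0.241], [0.761, 0.151, 0.003]] [38 37 40]
254 [[0.577, -0.118, 0.235], [0.582, -0.119, 0.235], [0.759, 0.147, -0.001]] [82 67 55]
256 [[0.578, -0.118, 0.23], [0.746, 0.138, 0.001], [0.75, 0.133, 0.003]] [172 127  93]
258 [[0.582, -0.112, 0.219], [0.741, 0.129, 0.001], [0.606, -0.091, 0.197]] [236 184 130]
260 [[0.596, -0.091, 0.194], [0.601, -0.091, 0.193], [0.605, -0.093, 0.193]] [239 197 141]
262 [[0.592, -0.097, 0.193], [0.596, -0.1, 0.194], [0.606, -0.093, 0.186]] [242 210 152]
264 [[0.589, -0.103, 0.193], [0.592, -0.107, 0.195], [0.597, -0.107, 0.193]] [241 205 148]
266 [[0.589, -0.104, 0.187], [0.591, -0.11, 0.191], [0.595, -0.112, 0.191]] [145 112  83]
268 [[0.588, -0.107, 0.184], [0.591, -0.11, 0.185], [0.596, -0.111, 0.184]] [146 113  84]
270 [[0.587, -0.108, 0.179], [0.592, -0.109, 0.178], [0.598, -0.108, 0.175]] [147 113  84]
272 [[0.587, -0.11, 0.174], [0.591
[... 864 characters left out ...]
0.594 -0.091  0.185] [ 0.599 -0.09   0.187] [ 0.605 -0.103  0.162] [120  97  71]
w 330 [ 0.594 -0.091  0.191] [ 0.599 -0.091  0.192] [ 0.605 -0.106  0.163] [124  98  72]
w 340 [ 0.594 -0.093  0.194] [ 0.599 -0.093  0.194] [ 0.605 -0.111  0.162] [195 150 108]
w 350 [ 0.594 -0.095  0.195] [ 0.599 -0.096  0.194] [ 0.609 -0.162  0.085] [197 153 110]
w 360 [ 0.594 -0.099  0.195] [ 0.599 -0.099  0.194] [ 0.609 -0.163  0.094] [200 154 111]
w 370 [ 0.594 -0.102  0.195] [ 0.599 -0.102  0.194] [ 0.608 -0.159  0.109] [193 150 108]
w 380 [ 0.594 -0.106  0.194] [ 0.599 -0.105  0.195] [ 0.607 -0.158  0.119] [191 148 106]
w 390 [ 0.594 -0.108  0.195] [ 0.599 -0.109  0.195] [ 0.607 -0.157  0.128] [96 76 55]
```

play_rows:
  steps:
    - {"claw": 255, "dp": [0, 0, 0], "angular": [0, 0, 0]}
    - {"claw": 255, "dp": [0, 0, 0], "angular": [0, 0, 0]}
    - {"claw": 255, "dp": [0, 0, 0], "angular": [0, 0, 0]}
    - {"claw": 255, "dp": [0, 0, 0], "angular": [0, 0, 0]}
    - {"claw": 255, "dp": [0, 0, 0], "angular": [0, 0, 0]}
    - {"claw": 255, "dp": [0, 0, 0], "angular": [0, 0, 0]}
    - {"claw": 255, "dp": [0, 0, 0], "angular": [0, 0, 0]}
    - {"claw": 255, "dp": [0, 0, 0], "angular": [0, 0, 0]}

```text
clock: 7.17
tcp_pos: [0.5961, -0.1019, 0.1331]
orientation: [0.0, 0.714, 0.7, 0.0]
wrist_force: [0.3, -0.5, 3.7]
finger_gap: 0.0238
```

```bash
python3 - <<'E'
from h import *
s=env.get_state(); print(np.round(s['tcp_pos'],4),s['finger_gap'],s['wrist_force'])
a,d,P=grab('side'); w,dw,Pw=grab('wrist')
save('s3',np.hstack([cv2.resize(a[180:380,320:470],None,fx=2.6,fy=2.6),cv2.resize(w[200:480,150:500],(400,520))]))
for u in (300,305,310,314): print(u,[np.round(Pw[v,u],3).tolist() for v in range(270,340,6)])
E
```

```text
[ 0.5961 -0.1019  0.1331] 0.02383630473344108 [ 0.33642129 -0.46909063  3.74915201]
300 [[0.586, -0.092, 0.14], [0.586, -0.093, 0.144], [0.586, -0.095, 0.145], [0.586, -0.097, 0.147], [0.587, -0.092, 0.163], [0.587, -0.094, 0.163], [0.587, -0.097, 0.162], [0.587, -0.099, 0.163], [0.587, -0.102, 0.162], [0.587, -0.104, 0.162], [0.587, -0.107, 0.162], [0.587, -0.109, 0.163]]
305 [[0.581, -0.142, 0.006], [0.581, -0.146, 0.008], [0.581, -0.151, 0.008], [0.58, -0.156, 0.007], [0.589, -0.092, 0.163], [0.589, -0.095, 0.162], [0.589, -0.097, 0.162], [0.589, -0.099, 0.164], [0.589, -0.102, 0.163], [0.589, -0.104, 0.162], [0.589, -0.106, 0.163], [0.589, -0.109, 0.163]]
310 [[0.591, -0.084, 0.16], [0.584, -0.146, 0.008], [0.584, -0.151, 0.008], [0.584, -0.156, 0.007], [0.591, -0.091, 0.165], [0.591, -0.092, 0.169], [0.591, -0.091, 0.175], [0.591, -0.091, 0.179], [0.592, -0.091, 0.184], [0.592, -0.091, 0.187], [0.592, -0.091, 0.191], [0.592, -0.092, 0.193]]
314 [[0.593, -0.084, 0.161], [0.592, -0.087, 0.16], [0.592, -0.09, 0.158], [0.592, -0.091, 0.16], [0.592, -0.091, 0.165], [0.593, -0.091, 0.171], [0.593, -0.091, 0.175], [0.593, -0.091, 0.18], [0.593, -0.091, 0.184], [0.593, -0.091, 0.188], [0.593, -0.091, 0.192], [0.593, -0.091, 0.194]]
```

View pics/s3.png

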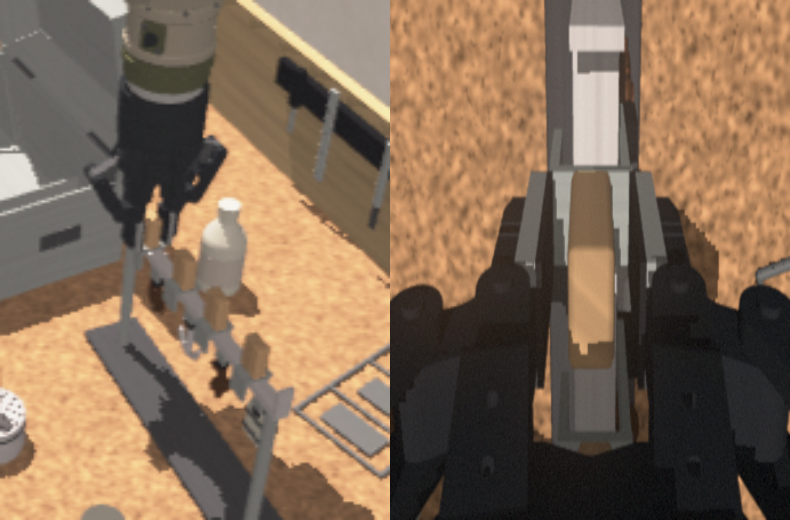

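The gap of 24 mm means the pads closed on the channel's flanks, just below the block. I'll open, rise 10 mm and close on the wood.

play_rows:
  steps:
    - {"claw": 150, "dp": [0, 0, 0], "angular": [0, 0, 0]}
    - {"claw": 150, "dp": [0, 0, 0], "angular": [0, 0, 0]}
    - {"claw": 150, "dp": [0, 0, -0.005], "angular": [0, 0, 0]}
    - {"claw": 150, "dp": [0, 0, -0.005], "angular": [0, 0, 0]}
    - {"claw": 150, "dp": [0, 0, 0], "angular": [0, 0, 0]}
    - {"claw": 255, "dp": [0, 0, 0], "angular": [0, 0, 0]}
    - {"claw": 255, "dp": [0, 0, 0], "angular": [0, 0, 0]}
    - {"claw": 255, "dp": [0, 0, 0], "angular": [0, 0, 0]}

```text
clock: 7.93
tcp_pos: [0.596, -0.1019, 0.143]
orientation: [0.0, 0.714, 0.7, 0.0]
wrist_force: [-0.2, 0.1, 2.1]
finger_gap: 0.0112
```

play_rows:
  steps:
    - {"claw": 255, "dp": [0, 0, 0], "angular": [0, 0, 0]}
    - {"claw": 255, "dp": [0, 0, 0], "angular": [0, 0, 0]}
    - {"claw": 255, "dp": [0, 0, 0], "angular": [0, 0, 0]}
    - {"claw": 255, "dp": [0, 0, 0], "angular": [0, 0, 0]}
    - {"claw": 255, "dp": [0, 0, 0], "angular": [0, 0, 0]}
    - {"claw": 255, "dp": [0, 0, 0], "angular": [0, 0, 0]}
    - {"claw": 255, "dp": [0, 0, 0], "angular": [0, 0, 0]}
    - {"claw": 255, "dp": [0, 0, 0], "angular": [0, 0, 0]}

```text
clock: 8.6
tcp_pos: [0.5961, -0.1019, 0.143]
orientation: [0.0, 0.714, 0.7, 0.0]
wrist_force: [0.2, -0.0, 4.0]
finger_gap: 0.0114
```

play_rows:
  steps:
    - {"claw": 255, "dp": [0, 0, -0.01], "angular": [0, 0, 0]}
    - {"claw": 255, "dp": [0, 0, -0.025], "angular": [0, 0, 0]}
    - {"claw": 255, "dp": [0, 0, -0.03], "angular": [0, 0, 0]}
    - {"claw": 255, "dp": [0, 0, -0.03], "angular": [0, 0, 0]}
    - {"claw": 255, "dp": [0, 0, -0.03], "angular": [0, 0, 0]}
    - {"claw": 255, "dp": [0, 0, -0.025], "angular": [0, 0, 0]}
    - {"claw": 255, "dp": [0, 0, 0], "angular": [0, 0, 0]}
    - {"claw": 255, "dp": [0, 0, 0], "angular": [0, 0, 0]}

```text
clock: 9.27
tcp_pos: [0.5965, -0.102, 0.2945]
orientation: [0.001, 0.714, 0.7, 0.001]
wrist_force: [-0.4, 0.4, -1.6]
finger_gap: 0.0115
```

play_rows:
  steps:
    - {"claw": 255, "dp": [0.02, -0.022, 0], "angular": [0, 0, 0]}
    - {"claw": 255, "dp": [0.02, -0.022, 0], "angular": [0, 0, 0]}
    - {"claw": 255, "dp": [0.02, -0.022, 0], "angular": [0, 0, 0]}
    - {"claw": 255, "dp": [0.02, -0.022, 0], "angular": [0, 0, 0]}
    - {"claw": 255, "dp": [0.036, -0.002, 0], "angular": [0, 0, 0]}
    - {"claw": 255, "dp": [0.036, -0.002, 0], "angular": [0, 0, 0]}
    - {"claw": 255, "dp": [0.036, -0.002, 0], "angular": [0, 0, 0]}
    - {"claw": 255, "dp": [0.036, -0.002, 0], "angular": [0, 0, 0]}

```text
clock: 9.93
tcp_pos: [0.5026, 0.1253, 0.2912]
orientation: [-0.001, 0.714, 0.7, -0.001]
wrist_force: [-0.1, -0.5, -0.3]
finger_gap: 0.0113
```

play_rows:
  steps:
    - {"claw": 255, "dp": [0.036, -0.002, 0], "angular": [0, 0, 0]}
    - {"claw": 255, "dp": [0.036, -0.002, 0], "angular": [0, 0, 0]}
    - {"claw": 255, "dp": [0.036, -0.002, 0], "angular": [0, 0, 0]}
    - {"claw": 255, "dp": [0.036, -0.002, 0], "angular": [0, 0, 0]}
    - {"claw": 255, "dp": [0.02, 0, 0], "angular": [0, 0, -2.5]}
    - {"claw": 255, "dp": [0.02, 0, 0], "angular": [0, 0, -2.5]}
    - {"claw": 255, "dp": [0, 0, 0], "angular": [0, 0, 0]}
    - {"claw": 255, "dp": [0, 0, 0], "angular": [0, 0, 0]}

```text
clock: 10.6
tcp_pos: [0.4977, 0.3086, 0.2907]
orientation: [-0.001, 0.682, 0.731, -0.002]
wrist_force: [0.4, -0.4, -0.4]
finger_gap: 0.0117
```

```bash
python3 - <<'E'
from h import *
s=env.get_state(); print(np.round(s['tcp_pos'],4),np.round(s['orientation'],4),s['finger_gap'],s['wrist_force'])
a,d,P=grab('side'); w,dw,Pw=grab('wrist')
save('s4',np.hstack([cv2.resize(a[110:310,240:390],None,fx=2.6,fy=2.6),cv2.resize(w,(400,520))]))
E
```

```text
[0.4977 0.3086 0.2907] [-6.000e-04  6.820e-01  7.313e-01 -1.800e-03] 0.011725936438999234 [ 0.40830472 -0.36661309 -0.40909552]
```

View pics/s4.png

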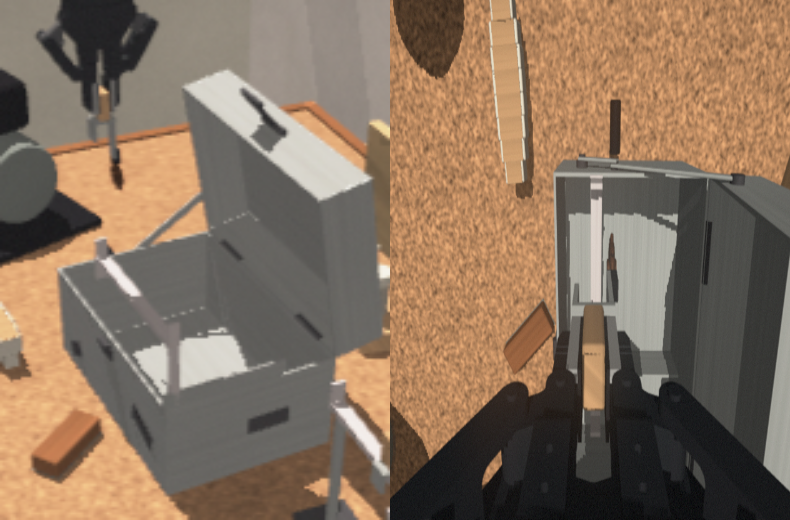

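The left pane shows the held hanger upright with the block between the pads. The right pane shows it in line with the case rail at (597,240). I'm checking the rail line with wrist depth before lowering.

```bash
python3 - <<'E'
from h import *
w,d,P=grab('wrist')
m=(P[...,2]>.112)&(P[...,2]<.131)&(P[...,0]>.48)&(P[...,0]<.525)&(P[...,1]>.15)&(P[...,1]<.34)&(w.min(-1)>110)
for y in np.arange(.2,.34,.02):
    q=P[m&(abs(P[...,1]-y)<.006)]
    if len(q)>5: print(round(y,2),len(q),np.round([q[:,0].min(),q[:,0].max(),(q[:,0].min()+q[:,0].max())/2,q[:,2].mean()],4))
m=(P[...,2]>.136)&(P[...,2]<.15)&(P[...,0]>.48)&(P[...,0]<.525)&(P[...,1]>.32)&(P[...,1]<.35); print('stop',P[m].mean(0))
E
```

```text
0.24 54 [0.4986 0.5115 0.505  0.1213]
0.26 230 [0.4973 0.5114 0.5044 0.1214]
0.28 239 [0.4961 0.51   0.503  0.1213]
0.3 246 [0.4947 0.5085 0.5016 0.1214]
0.32 237 [0.4935 0.5071 0.5003 0.1213]
0.34 104 [0.4805 0.5068 0.4937 0.1197]
stop [0.4991009  0.33705329 0.14258004]
```

play_rows:
  steps:
    - {"claw": 255, "dp": [0, 0.002, 0.02], "angular": [0, 0, 0]}
    - {"claw": 255, "dp": [0, 0, 0.03], "angular": [0, 0, 0]}
    - {"claw": 255, "dp": [0, 0, 0.03], "angular": [0, 0, 0]}
    - {"claw": 255, "dp": [0, 0, 0.03], "angular": [0, 0, 0]}
    - {"claw": 255, "dp": [0, 0, 0.03], "angular": [0, 0, 0]}
    - {"claw": 255, "dp": [0, 0, 0.01], "angular": [0, 0, 0]}
    - {"claw": 255, "dp": [0, 0, 0], "angular": [0, 0, 0]}
    - {"claw": 255, "dp": [0, 0, 0], "angular": [0, 0, 0]}

```text
clock: 11.42
tcp_pos: [0.5011, 0.3075, 0.1435]
orientation: [-0.0, 0.683, 0.73, -0.0]
wrist_force: [0.7, -0.0, 0.8]
finger_gap: 0.0104
```

play_rows:
  steps:
    - {"claw": 255, "dp": [0, 0, 0.006], "angular": [0, 0, 0]}
    - {"claw": 255, "dp": [0, 0, 0.006], "angular": [0, 0, 0]}
    - {"claw": 255, "dp": [0, 0, 0.006], "angular": [0, 0, 0]}
    - {"claw": 255, "dp": [0, 0, 0.006], "angular": [0, 0, 0]}
    - {"claw": 255, "dp": [0, 0, 0.006], "angular": [0, 0, 0]}
    - {"claw": 255, "dp": [0, 0, 0.004], "angular": [0, 0, 0]}
    - {"claw": 255, "dp": [0, 0, 0], "angular": [0, 0, 0]}
    - {"claw": 255, "dp": [0, 0, 0], "angular": [0, 0, 0]}

```text
clock: 12.08
tcp_pos: [0.5005, 0.3082, 0.1084]
orientation: [-0.0, 0.683, 0.731, -0.0]
wrist_force: [0.4, 1.0, -0.6]
finger_gap: 0.0114
```

play_rows:
  steps:
    - {"claw": 255, "dp": [0, 0, 0.0015], "angular": [0, 0, 0]}
    - {"claw": 255, "dp": [0, 0, 0.0015], "angular": [0, 0, 0]}
    - {"claw": 255, "dp": [0, 0, 0], "angular": [0, 0, 0]}
    - {"claw": 200, "dp": [0, 0, 0], "angular": [0, 0, 0]}
    - {"claw": 150, "dp": [0, 0, 0], "angular": [0, 0, 0]}
    - {"claw": 150, "dp": [0, 0, 0], "angular": [0, 0, 0]}
    - {"claw": 150, "dp": [0, 0, 0], "angular": [0, 0, 0]}
    - {"claw": 150, "dp": [0, 0, 0], "angular": [0, 0, 0]}

```text
clock: 12.75
tcp_pos: [0.5009, 0.3083, 0.106]
orientation: [0.0, 0.683, 0.731, 0.0]
wrist_force: [-0.0, 0.2, 0.5]
finger_gap: 0.0349
```

```bash
cat > chk.py <<'E'
from h import *
s=env.get_state(); print(np.round(s['tcp_pos'],4),np.round(s['orientation'],3),s['finger_gap'],s['wrist_force'])
def blk(P,x,y,z,k=25):
    m=(abs(P[...,2]-z)<.007)&(P[...,0]>x[0])&(P[...,0]<x[1])&(P[...,1]>y[0])&(P[...,1]<y[1])
    n,l,st,c=cv2.connectedComponentsWithStats(m.astype(np.uint8))
    for i in range(1,n):
        if st[i,4]>k:
            p=P[l==i]; r=cv2.minAreaRect(p[:,:2].astype(np.float32)); print(st[i],'mean',np.round(p.mean(0),4),'mid',np.round(r[0],4),np.round(r[1],3),round(r[2],1))
for n in('top','side','wrist'):
    a,d,P=grab(n)
    print(n,'case'); blk(P,(.46,.55),(.10,.36),.157)
    print(n,'stand'); blk(P,(.56,.63),(-.32,-.06),.195)
E
python3 chk.py
```

```text
[0.5009 0.3083 0.106 ] [0.    0.683 0.731 0.   ] 0.03488455336901782 [-0.0459669   0.16096566  0.47969657]
top case
top stand
[398 176  11   6  65] mean [ 0.5943 -0.1643  0.1944] mid [ 0.5946 -0.1645] [0.022 0.011] 87.3
[424 176  11   6  62] mean [ 0.5939 -0.2187  0.1943] mid [ 0.5942 -0.2188] [0.022 0.012] 84.9
[452 176  11   7  66] mean [ 0.5931 -0.2779  0.1939] mid [ 0.5934 -0.2777] [0.022 0.013] 88.4
side case
[286 198   7   7  27] mean [0.5204 0.3058 0.1569] mid [0.5179 0.3083] [0.014 0.022] 38.7
side stand
[387 275   9   9  48] mean [ 0.5934 -0.1642  0.1931] mid [ 0.5938 -0.1618] [0.024 0.013] 83.4
[399 290  10   9  55] mean [ 0.5918 -0.2187  0.1932] mid [ 0.5928 -0.2166] [0.012 0.025] 5.8
[414 308  10  10  61] mean [ 0.5909 -0.2779  0.1928] mid [ 0.5914 -0.2765] [0.022 0.013] 89.7
wrist case
[ 219  308   54   86 1265] mean [0.4785 0.3128 0.1574] mid [0.4818 0.3088] [0.014 0.023] 41.1
[ 307  308   38   70 2559] mean [0.5008 0.3101 0.1557] mid [0.5008 0.3087] [0.012 0.023] 4.3
[ 379  308   54   85 1272] mean [0.5226 0.3158 0.1574] mid [0.5252 0.3097] [0.014 0.023] 3.7
wrist stand
```

The first hanger is seated: the block is at (.501,.309), top ≈.156. Next is #2.

play_rows:
  steps:
    - {"claw": 150, "dp": [0, 0, -0.01], "angular": [0, 0, 0]}
    - {"claw": 150, "dp": [0, 0, -0.03], "angular": [0, 0, 0]}
    - {"claw": 150, "dp": [0, 0, -0.035], "angular": [0, 0, 0]}
    - {"claw": 150, "dp": [0, 0, -0.035], "angular": [0, 0, 0]}
    - {"claw": 150, "dp": [0, 0, -0.035], "angular": [0, 0, 2.5]}
    - {"claw": 150, "dp": [0, 0, -0.03], "angular": [0, 0, 2.5]}
    - {"claw": 150, "dp": [0, 0, -0.015], "angular": [0, 0, 0]}
    - {"claw": 150, "dp": [-0.02, 0, 0], "angular": [0, 0, 0]}

```text
clock: 13.57
tcp_pos: [0.502, 0.2909, 0.3011]
orientation: [0.001, 0.713, 0.701, 0.004]
wrist_force: [0.2, -0.5, 0.1]
finger_gap: 0.0351
```

play_rows:
  steps:
    - {"claw": 150, "dp": [-0.04, 0.004, 0], "angular": [0, 0, 0]}
    - {"claw": 150, "dp": [-0.04, 0.004, 0], "angular": [0, 0, 0]}
    - {"claw": 150, "dp": [-0.04, 0.004, 0], "angular": [0, 0, 0]}
    - {"claw": 150, "dp": [-0.04, 0.004, 0], "angular": [0, 0, 0]}
    - {"claw": 150, "dp": [-0.04, 0.004, 0], "angular": [0, 0, 0]}
    - {"claw": 150, "dp": [-0.04, 0.004, 0], "angular": [0, 0, 0]}
    - {"claw": 150, "dp": [-0.04, 0.004, 0], "angular": [0, 0, 0]}
    - {"claw": 150, "dp": [-0.04, 0.004, 0], "angular": [0, 0, 0]}

```text
clock: 14.23
tcp_pos: [0.526, -0.0342, 0.2969]
orientation: [0.001, 0.714, 0.7, 0.0]
wrist_force: [1.1, 0.5, 0.2]
finger_gap: 0.0351
```

play_rows:
  steps:
    - {"claw": 150, "dp": [-0.035, 0.017, 0], "angular": [0, 0, 0]}
    - {"claw": 150, "dp": [-0.035, 0.018, 0], "angular": [0, 0, 0]}
    - {"claw": 150, "dp": [-0.035, 0.018, 0], "angular": [0, 0, 0]}
    - {"claw": 150, "dp": [-0.025, 0.018, 0], "angular": [0, 0, 0]}
    - {"claw": 150, "dp": [0, 0, 0.03], "angular": [0, 0, 0]}
    - {"claw": 150, "dp": [0, 0, 0.02], "angular": [0, 0, 0]}
    - {"claw": 150, "dp": [0, 0, 0], "angular": [0, 0, 0]}
    - {"claw": 150, "dp": [0, 0, 0], "angular": [0, 0, 0]}

```text
clock: 14.9
tcp_pos: [0.5938, -0.1634, 0.2454]
orientation: [-0.001, 0.714, 0.7, -0.001]
wrist_force: [-1.2, 0.5, 0.5]
finger_gap: 0.0351
```

```bash
python3 chk.py | grep -v top; 
```

```text
[ 0.5938 -0.1634  0.2454] [-0.001  0.714  0.7   -0.001] 0.03514356586128318 [-1.18453971  0.45927982  0.48927375]
[177 225  12   6  62] mean [0.4993 0.3068 0.1564] mid [0.4989 0.307 ] [0.023 0.011] 89.2
side case
side stand
[387 275   9   9  51] mean [ 0.5927 -0.1647  0.1933] mid [ 0.5938 -0.1639] [0.023 0.013] 82.9
[399 290  10   9  56] mean [ 0.5918 -0.2187  0.1931] mid [ 0.5931 -0.2181] [0.021 0.015] 78.2
[414 308  10  10  61] mean [ 0.5911 -0.2787  0.1932] mid [ 0.5918 -0.278 ] [0.013 0.024] 4.4
wrist case
wrist stand
[317 226  22  41 873] mean [ 0.5965 -0.1626  0.1939] mid [ 0.5965 -0.1634] [0.022 0.012] 89.2
[318 315  20  39 744] mean [ 0.5956 -0.2164  0.1937] mid [ 0.5956 -0.2178] [0.023 0.011] 89.1
[318 402  19  36 658] mean [ 0.5943 -0.2753  0.1935] mid [ 0.5942 -0.2771] [0.023 0.011] 88.8
```

play_rows:
  steps:
    - {"claw": 150, "dp": [-0.0005, 0.0015, 0.012], "angular": [0, 0, 0]}
    - {"claw": 150, "dp": [0, 0, 0.025], "angular": [0, 0, 0]}
    - {"claw": 150, "dp": [0, 0, 0.025], "angular": [0, 0, 0]}
    - {"claw": 150, "dp": [0, 0, 0.025], "angular": [0, 0, 0]}
    - {"claw": 150, "dp": [0, 0, 0.01], "angular": [0, 0, 0]}
    - {"claw": 150, "dp": [0, 0, 0.005], "angular": [0, 0, 0]}
    - {"claw": 150, "dp": [0, 0, 0], "angular": [0, 0, 0]}
    - {"claw": 150, "dp": [0, 0, 0], "angular": [0, 0, 0]}

```text
clock: 15.72
tcp_pos: [0.5972, -0.1644, 0.1456]
orientation: [0.001, 0.714, 0.7, 0.001]
wrist_force: [-0.3, -0.8, 0.5]
finger_gap: 0.0351
```

play_rows:
  steps:
    - {"claw": 255, "dp": [0, 0, 0], "angular": [0, 0, 0]}
    - {"claw": 255, "dp": [0, 0, 0], "angular": [0, 0, 0]}
    - {"claw": 255, "dp": [0, 0, 0], "angular": [0, 0, 0]}
    - {"claw": 255, "dp": [0, 0, 0], "angular": [0, 0, 0]}
    - {"claw": 255, "dp": [0, 0, 0], "angular": [0, 0, 0]}
    - {"claw": 255, "dp": [0, 0, 0], "angular": [0, 0, 0]}
    - {"claw": 255, "dp": [0, 0, 0], "angular": [0, 0, 0]}
    - {"claw": 255, "dp": [0, 0, 0], "angular": [0, 0, 0]}

```text
clock: 16.38
tcp_pos: [0.5974, -0.1646, 0.1456]
orientation: [0.002, 0.714, 0.7, 0.001]
wrist_force: [-0.4, 0.5, 6.1]
finger_gap: 0.011
```

play_rows:
  steps:
    - {"claw": 255, "dp": [0, 0, -0.01], "angular": [0, 0, 0]}
    - {"claw": 255, "dp": [0, 0, -0.025], "angular": [0, 0, 0]}
    - {"claw": 255, "dp": [0, 0, -0.03], "angular": [0, 0, 0]}
    - {"claw": 255, "dp": [0, 0, -0.03], "angular": [0, 0, 0]}
    - {"claw": 255, "dp": [0, 0, -0.03], "angular": [0, 0, 0]}
    - {"claw": 255, "dp": [0, 0, -0.025], "angular": [0, 0, 0]}
    - {"claw": 255, "dp": [0, 0, 0], "angular": [0, 0, 0]}
    - {"claw": 255, "dp": [0.01, -0.01, 0], "angular": [0, 0, 0]}

```text
clock: 17.05
tcp_pos: [0.5884, -0.1558, 0.2954]
orientation: [0.002, 0.714, 0.7, 0.001]
wrist_force: [-1.0, -0.4, -0.7]
finger_gap: 0.0112
```

play_rows:
  steps:
    - {"claw": 255, "dp": [0.02, -0.02, 0], "angular": [0, 0, 0]}
    - {"claw": 255, "dp": [0.02, -0.02, 0], "angular": [0, 0, 0]}
    - {"claw": 255, "dp": [0.025, -0.02, 0], "angular": [0, 0, 0]}
    - {"claw": 255, "dp": [0.03, -0.013, 0], "angular": [0, 0, 0]}
    - {"claw": 255, "dp": [0.036, -0.002, 0], "angular": [0, 0, 0]}
    - {"claw": 255, "dp": [0.036, -0.002, 0], "angular": [0, 0, 0]}
    - {"claw": 255, "dp": [0.036, -0.002, 0], "angular": [0, 0, 0]}
    - {"claw": 255, "dp": [0.036, -0.002, 0], "angular": [0, 0, 0]}

```text
clock: 17.72
tcp_pos: [0.5093, 0.088, 0.2939]
orientation: [-0.0, 0.714, 0.7, -0.0]
wrist_force: [0.7, -0.1, -0.5]
finger_gap: 0.0109
```

play_rows:
  steps:
    - {"claw": 255, "dp": [0.036, -0.002, 0], "angular": [0, 0, 0]}
    - {"claw": 255, "dp": [0.036, -0.002, 0], "angular": [0, 0, 0]}
    - {"claw": 255, "dp": [0.036, -0.002, 0], "angular": [0, 0, 0]}
    - {"claw": 255, "dp": [0.036, -0.002, 0], "angular": [0, 0, 0]}
    - {"claw": 255, "dp": [0.025, 0, 0], "angular": [0, 0, -2.5]}
    - {"claw": 255, "dp": [0.006, 0, 0], "angular": [0, 0, -2.5]}
    - {"claw": 255, "dp": [0, 0, 0], "angular": [0, 0, 0]}
    - {"claw": 255, "dp": [0, 0, 0], "angular": [0, 0, 0]}

```text
clock: 18.38
tcp_pos: [0.5047, 0.2618, 0.2934]
orientation: [-0.0, 0.683, 0.731, -0.001]
wrist_force: [0.0, -1.5, 0.5]
finger_gap: 0.0112
```

play_rows:
  steps:
    - {"claw": 255, "dp": [0, 0, 0.01], "angular": [0, 0, 0]}
    - {"claw": 255, "dp": [0, 0, 0.02], "angular": [0, 0, 0]}
    - {"claw": 255, "dp": [0, 0, 0], "angular": [0, 0, 0]}
    - {"claw": 255, "dp": [0, 0, 0], "angular": [0, 0, 0]}
    - {"claw": 255, "dp": [0, 0, 0], "angular": [0, 0, 0]}
    - {"claw": 255, "dp": [0, 0, 0], "angular": [0, 0, 0]}
    - {"claw": 255, "dp": [0, 0, 0], "angular": [0, 0, 0]}
    - {"claw": 255, "dp": [0, 0, 0], "angular": [0, 0, 0]}

```text
clock: 19.05
tcp_pos: [0.5056, 0.2616, 0.2647]
orientation: [0.0, 0.683, 0.731, 0.001]
wrist_force: [0.3, 0.4, -0.3]
finger_gap: 0.0106
```

play_rows:
  steps:
    - {"claw": 255, "dp": [-0.001, -0.0015, 0.01], "angular": [0, 0, 0]}
    - {"claw": 255, "dp": [0, 0, 0.025], "angular": [0, 0, 0]}
    - {"claw": 255, "dp": [0, 0, 0.03], "angular": [0, 0, 0]}
    - {"claw": 255, "dp": [0, 0, 0.03], "angular": [0, 0, 0]}
    - {"claw": 255, "dp": [0, 0, 0.02], "angular": [0, 0, 0]}
    - {"claw": 255, "dp": [0, 0, 0.01], "angular": [0, 0, 0]}
    - {"claw": 255, "dp": [0, 0, 0], "angular": [0, 0, 0]}
    - {"claw": 255, "dp": [0, 0, 0], "angular": [0, 0, 0]}

```text
clock: 19.72
tcp_pos: [0.504, 0.2607, 0.1394]
orientation: [0.0, 0.683, 0.731, 0.0]
wrist_force: [0.5, 1.3, -0.5]
finger_gap: 0.0112
```

play_rows:
  steps:
    - {"claw": 255, "dp": [0, 0, 0.006], "angular": [0, 0, 0]}
    - {"claw": 255, "dp": [0, 0, 0.006], "angular": [0, 0, 0]}
    - {"claw": 255, "dp": [0, 0, 0.006], "angular": [0, 0, 0]}
    - {"claw": 255, "dp": [0, 0, 0.006], "angular": [0, 0, 0]}
    - {"claw": 255, "dp": [0, 0, 0.004], "angular": [0, 0, 0]}
    - {"claw": 255, "dp": [0, 0, 0], "angular": [0, 0, 0]}
    - {"claw": 255, "dp": [0, 0, 0], "angular": [0, 0, 0]}
    - {"claw": 255, "dp": [0, 0, 0], "angular": [0, 0, 0]}

```text
clock: 20.38
tcp_pos: [0.5038, 0.2606, 0.1109]
orientation: [0.0, 0.683, 0.731, 0.0]
wrist_force: [-0.1, 0.2, -0.6]
finger_gap: 0.0112
```

play_rows:
  steps:
    - {"claw": 255, "dp": [0, 0, 0.0015], "angular": [0, 0, 0]}
    - {"claw": 255, "dp": [0, 0, 0.001], "angular": [0, 0, 0]}
    - {"claw": 255, "dp": [0, 0, 0], "angular": [0, 0, 0]}
    - {"claw": 200, "dp": [0, 0, 0], "angular": [0, 0, 0]}
    - {"claw": 150, "dp": [0, 0, 0], "angular": [0, 0, 0]}
    - {"claw": 150, "dp": [0, 0, 0], "angular": [0, 0, 0]}
    - {"claw": 150, "dp": [0, 0, 0], "angular": [0, 0, 0]}
    - {"claw": 150, "dp": [0, 0, 0], "angular": [0, 0, 0]}

```text
clock: 21.05
tcp_pos: [0.5038, 0.2606, 0.1084]
orientation: [0.0, 0.683, 0.731, 0.0]
wrist_force: [0.1, 0.1, -0.5]
finger_gap: 0.0351
```

play_rows:
  steps:
    - {"claw": 150, "dp": [0, 0, -0.01], "angular": [0, 0, 0]}
    - {"claw": 150, "dp": [0, 0, -0.03], "angular": [0, 0, 0]}
    - {"claw": 150, "dp": [0, 0, -0.035], "angular": [0, 0, 0]}
    - {"claw": 150, "dp": [0, 0, -0.035], "angular": [0, 0, 0]}
    - {"claw": 150, "dp": [0, 0, -0.035], "angular": [0, 0, 2.5]}
    - {"claw": 150, "dp": [0, 0, -0.03], "angular": [0, 0, 2.5]}
    - {"claw": 150, "dp": [0, 0, -0.01], "angular": [0, 0, 0]}
    - {"claw": 150, "dp": [-0.025, 0, 0], "angular": [0, 0, 0]}

```text
clock: 21.72
tcp_pos: [0.5049, 0.2385, 0.2979]
orientation: [0.001, 0.713, 0.702, 0.004]
wrist_force: [0.4, -1.3, -0.6]
finger_gap: 0.035
```

play_rows:
  steps:
    - {"claw": 150, "dp": [-0.04, 0.004, 0], "angular": [0, 0, 0]}
    - {"claw": 150, "dp": [-0.04, 0.004, 0], "angular": [0, 0, 0]}
    - {"claw": 150, "dp": [-0.04, 0.004, 0], "angular": [0, 0, 0]}
    - {"claw": 150, "dp": [-0.04, 0.004, 0], "angular": [0, 0, 0]}
    - {"claw": 150, "dp": [-0.04, 0.004, 0], "angular": [0, 0, 0]}
    - {"claw": 150, "dp": [-0.04, 0.004, 0], "angular": [0, 0, 0]}
    - {"claw": 150, "dp": [-0.04, 0.004, 0], "angular": [0, 0, 0]}
    - {"claw": 150, "dp": [-0.04, 0.004, 0], "angular": [0, 0, 0]}

```text
clock: 22.38
tcp_pos: [0.5289, -0.0869, 0.2944]
orientation: [0.001, 0.714, 0.7, 0.0]
wrist_force: [1.5, 0.9, -0.1]
finger_gap: 0.0352
```

play_rows:
  steps:
    - {"claw": 150, "dp": [-0.035, 0.017, 0], "angular": [0, 0, 0]}
    - {"claw": 150, "dp": [-0.035, 0.017, 0], "angular": [0, 0, 0]}
    - {"claw": 150, "dp": [-0.035, 0.017, 0], "angular": [0, 0, 0]}
    - {"claw": 150, "dp": [-0.027, 0.017, 0], "angular": [0, 0, 0]}
    - {"claw": 150, "dp": [0, 0, 0.03], "angular": [0, 0, 0]}
    - {"claw": 150, "dp": [0, 0, 0.02], "angular": [0, 0, 0]}
    - {"claw": 150, "dp": [0, 0, 0], "angular": [0, 0, 0]}
    - {"claw": 150, "dp": [0, 0, 0], "angular": [0, 0, 0]}

```text
clock: 23.05
tcp_pos: [0.5936, -0.218, 0.2428]
orientation: [-0.001, 0.714, 0.7, -0.0]
wrist_force: [-0.7, 0.2, 0.6]
finger_gap: 0.0351
```

play_rows:
  steps:
    - {"claw": 150, "dp": [0, 0, 0], "angular": [0, 0, 0]}
    - {"claw": 150, "dp": [0, 0, 0], "angular": [0, 0, 0]}
    - {"claw": 150, "dp": [0, 0, 0], "angular": [0, 0, 0]}
    - {"claw": 150, "dp": [0, 0, 0], "angular": [0, 0, 0]}
    - {"claw": 150, "dp": [0, 0, 0], "angular": [0, 0, 0]}
    - {"claw": 150, "dp": [0, 0, 0], "angular": [0, 0, 0]}
    - {"claw": 150, "dp": [0, 0, 0], "angular": [0, 0, 0]}
    - {"claw": 150, "dp": [0, 0, 0], "angular": [0, 0, 0]}

```text
clock: 23.72
tcp_pos: [0.5946, -0.2182, 0.2433]
orientation: [-0.0, 0.714, 0.7, 0.0]
wrist_force: [-0.1, 1.1, -0.3]
finger_gap: 0.0351
```

```bash
python3 chk.py
```

```text
[ 0.5946 -0.2182  0.2433] [-0.     0.714  0.7    0.   ] 0.03509518635969506 [-0.08802917  1.08097274 -0.27873348]
top case
[199 223  11   7  63] mean [0.5025 0.2597 0.1567] mid [0.5031 0.2602] [0.013 0.022] 3.5
[177 225  12   6  62] mean [0.4994 0.3068 0.1572] mid [0.4991 0.3072] [0.023 0.012] 89.6
top stand
side case
[279 201   6   6  26] mean [0.4965 0.3066 0.1549] mid [0.4975 0.3092] [0.024 0.012] 84.6
[285 208   7   6  29] mean [0.5001 0.2593 0.1549] mid [0.5011 0.2607] [0.013 0.025] 1.3
side stand
[399 290  10   9  54] mean [ 0.5923 -0.2184  0.1929] mid [ 0.5931 -0.2176] [0.023 0.013] 89.0
[414 308  10  10  62] mean [ 0.5908 -0.2789  0.1932] mid [ 0.5922 -0.2773] [0.023 0.014] 83.2
wrist case
wrist stand
[316 228  23  41 917] mean [ 0.5955 -0.217   0.1939] mid [ 0.5955 -0.2178] [0.022 0.012] 89.1
[317 326  21  39 775] mean [ 0.5944 -0.2758  0.1936] mid [ 0.5945 -0.2772] [0.022 0.012] 88.8
```

play_rows:
  steps:
    - {"claw": 150, "dp": [0, 0, 0.01], "angular": [0, 0, 0]}
    - {"claw": 150, "dp": [0, 0, 0.025], "angular": [0, 0, 0]}
    - {"claw": 150, "dp": [0, 0, 0.025], "angular": [0, 0, 0]}
    - {"claw": 150, "dp": [0, 0, 0.023], "angular": [0, 0, 0]}
    - {"claw": 150, "dp": [0, 0, 0.01], "angular": [0, 0, 0]}
    - {"claw": 150, "dp": [0, 0, 0.005], "angular": [0, 0, 0]}
    - {"claw": 150, "dp": [0, 0, 0], "angular": [0, 0, 0]}
    - {"claw": 150, "dp": [0, 0, 0], "angular": [0, 0, 0]}

```text
clock: 24.53
tcp_pos: [0.595, -0.2185, 0.1461]
orientation: [0.0, 0.714, 0.7, 0.0]
wrist_force: [0.7, -1.0, -0.2]
finger_gap: 0.035
```

play_rows:
  steps:
    - {"claw": 255, "dp": [0, 0, 0], "angular": [0, 0, 0]}
    - {"claw": 255, "dp": [0, 0, 0], "angular": [0, 0, 0]}
    - {"claw": 255, "dp": [0, 0, 0], "angular": [0, 0, 0]}
    - {"claw": 255, "dp": [0, 0, 0], "angular": [0, 0, 0]}
    - {"claw": 255, "dp": [0, 0, 0], "angular": [0, 0, 0]}
    - {"claw": 255, "dp": [0, 0, 0], "angular": [0, 0, 0]}
    - {"claw": 255, "dp": [0, 0, 0], "angular": [0, 0, 0]}
    - {"claw": 255, "dp": [0, 0, 0], "angular": [0, 0, 0]}

```text
clock: 25.2
tcp_pos: [0.5956, -0.2188, 0.147]
orientation: [0.002, 0.714, 0.7, 0.001]
wrist_force: [0.3, -0.2, 5.1]
finger_gap: 0.0112
```

play_rows:
  steps:
    - {"claw": 255, "dp": [0, 0, -0.01], "angular": [0, 0, 0]}
    - {"claw": 255, "dp": [0, 0, -0.025], "angular": [0, 0, 0]}
    - {"claw": 255, "dp": [0, 0, -0.03], "angular": [0, 0, 0]}
    - {"claw": 255, "dp": [0, 0, -0.03], "angular": [0, 0, 0]}
    - {"claw": 255, "dp": [0, 0, -0.03], "angular": [0, 0, 0]}
    - {"claw": 255, "dp": [0, 0, -0.025], "angular": [0, 0, 0]}
    - {"claw": 255, "dp": [0, 0, 0], "angular": [0, 0, 0]}
    - {"claw": 255, "dp": [0.01, -0.01, 0], "angular": [0, 0, 0]}

```text
clock: 25.87
tcp_pos: [0.5866, -0.2099, 0.2967]
orientation: [0.002, 0.714, 0.7, 0.001]
wrist_force: [-0.6, 0.6, -1.8]
finger_gap: 0.0112
```

play_rows:
  steps:
    - {"claw": 255, "dp": [0.02, -0.02, 0], "angular": [0, 0, 0]}
    - {"claw": 255, "dp": [0.02, -0.02, 0], "angular": [0, 0, 0]}
    - {"claw": 255, "dp": [0.025, -0.02, 0], "angular": [0, 0, 0]}
    - {"claw": 255, "dp": [0.03, -0.01, 0], "angular": [0, 0, 0]}
    - {"claw": 255, "dp": [0.036, -0.002, 0], "angular": [0, 0, 0]}
    - {"claw": 255, "dp": [0.036, -0.002, 0], "angular": [0, 0, 0]}
    - {"claw": 255, "dp": [0.036, -0.002, 0], "angular": [0, 0, 0]}
    - {"claw": 255, "dp": [0.036, -0.002, 0], "angular": [0, 0, 0]}

```text
clock: 26.53
tcp_pos: [0.5105, 0.0339, 0.2953]
orientation: [-0.0, 0.714, 0.7, -0.0]
wrist_force: [0.2, 0.9, -0.7]
finger_gap: 0.0112
```

play_rows:
  steps:
    - {"claw": 255, "dp": [0.036, -0.002, 0], "angular": [0, 0, 0]}
    - {"claw": 255, "dp": [0.036, -0.002, 0], "angular": [0, 0, 0]}
    - {"claw": 255, "dp": [0.036, -0.002, 0], "angular": [0, 0, 0]}
    - {"claw": 255, "dp": [0.036, -0.002, 0], "angular": [0, 0, 0]}
    - {"claw": 255, "dp": [0.025, 0, 0], "angular": [0, 0, -2.5]}
    - {"claw": 255, "dp": [0.011, 0, 0], "angular": [0, 0, -2.5]}
    - {"claw": 255, "dp": [0, 0, 0], "angular": [0, 0, 0]}
    - {"claw": 255, "dp": [0, 0, 0], "angular": [0, 0, 0]}

```text
clock: 27.2
tcp_pos: [0.506, 0.2124, 0.295]
orientation: [-0.0, 0.682, 0.731, -0.001]
wrist_force: [1.1, -0.4, -1.4]
finger_gap: 0.0113
```

play_rows:
  steps:
    - {"claw": 255, "dp": [0, 0, 0.01], "angular": [0, 0, 0]}
    - {"claw": 255, "dp": [0, 0, 0.02], "angular": [0, 0, 0]}
    - {"claw": 255, "dp": [0, 0, 0], "angular": [0, 0, 0]}
    - {"claw": 255, "dp": [0, 0, 0], "angular": [0, 0, 0]}
    - {"claw": 255, "dp": [0, 0, 0], "angular": [0, 0, 0]}
    - {"claw": 255, "dp": [0, 0, 0], "angular": [0, 0, 0]}
    - {"claw": 255, "dp": [0, 0, 0], "angular": [0, 0, 0]}
    - {"claw": 255, "dp": [0, 0, 0], "angular": [0, 0, 0]}

```text
clock: 27.87
tcp_pos: [0.5068, 0.2123, 0.2661]
orientation: [0.0, 0.683, 0.731, 0.001]
wrist_force: [1.1, 0.4, 0.3]
finger_gap: 0.0112
```

play_rows:
  steps:
    - {"claw": 255, "dp": [0, 0, 0.01], "angular": [0, 0, 0]}
    - {"claw": 255, "dp": [0, 0, 0.025], "angular": [0, 0, 0]}
    - {"claw": 255, "dp": [0, 0, 0.03], "angular": [0, 0, 0]}
    - {"claw": 255, "dp": [0, 0, 0.03], "angular": [0, 0, 0]}
    - {"claw": 255, "dp": [0, 0, 0.02], "angular": [0, 0, 0]}
    - {"claw": 255, "dp": [0, 0, 0.01], "angular": [0, 0, 0]}
    - {"claw": 255, "dp": [0, 0, 0], "angular": [0, 0, 0]}
    - {"claw": 255, "dp": [0, 0, 0], "angular": [0, 0, 0]}

```text
clock: 28.53
tcp_pos: [0.5062, 0.2125, 0.1404]
orientation: [-0.0, 0.683, 0.731, -0.0]
wrist_force: [0.9, 0.7, -0.6]
finger_gap: 0.0113
```

play_rows:
  steps:
    - {"claw": 255, "dp": [0, 0, 0.006], "angular": [0, 0, 0]}
    - {"claw": 255, "dp": [0, 0, 0.006], "angular": [0, 0, 0]}
    - {"claw": 255, "dp": [0, 0, 0.006], "angular": [0, 0, 0]}
    - {"claw": 255, "dp": [0, 0, 0.006], "angular": [0, 0, 0]}
    - {"claw": 255, "dp": [0, 0, 0.005], "angular": [0, 0, 0]}
    - {"claw": 255, "dp": [0, 0, 0.002], "angular": [0, 0, 0]}
    - {"claw": 255, "dp": [0, 0, 0], "angular": [0, 0, 0]}
    - {"claw": 255, "dp": [0, 0, 0], "angular": [0, 0, 0]}

```text
clock: 29.2
tcp_pos: [0.5063, 0.2125, 0.1092]
orientation: [-0.0, 0.683, 0.731, 0.0]
wrist_force: [-0.2, 0.4, 0.1]
finger_gap: 0.011
```

play_rows:
  steps:
    - {"claw": 255, "dp": [0, 0, 0], "angular": [0, 0, 0]}
    - {"claw": 255, "dp": [0, 0, 0.001], "angular": [0, 0, 0]}
    - {"claw": 255, "dp": [0, 0, 0], "angular": [0, 0, 0]}
    - {"claw": 200, "dp": [0, 0, 0], "angular": [0, 0, 0]}
    - {"claw": 150, "dp": [0, 0, 0], "angular": [0, 0, 0]}
    - {"claw": 150, "dp": [0, 0, 0], "angular": [0, 0, 0]}
    - {"claw": 150, "dp": [0, 0, 0], "angular": [0, 0, 0]}
    - {"claw": 150, "dp": [0, 0, 0], "angular": [0, 0, 0]}

```text
clock: 29.87
tcp_pos: [0.5063, 0.2125, 0.1081]
orientation: [-0.0, 0.683, 0.731, -0.0]
wrist_force: [0.4, 1.2, -0.0]
finger_gap: 0.0354
```

play_rows:
  steps:
    - {"claw": 150, "dp": [0, 0, -0.01], "angular": [0, 0, 0]}
    - {"claw": 150, "dp": [0, 0, -0.03], "angular": [0, 0, 0]}
    - {"claw": 150, "dp": [0, 0, -0.035], "angular": [0, 0, 0]}
    - {"claw": 150, "dp": [0, 0, -0.035], "angular": [0, 0, 0]}
    - {"claw": 150, "dp": [0, 0, -0.035], "angular": [0, 0, 2.5]}
    - {"claw": 150, "dp": [0, 0, -0.03], "angular": [0, 0, 2.5]}
    - {"claw": 150, "dp": [0, 0, -0.01], "angular": [0, 0, 0]}
    - {"claw": 150, "dp": [-0.025, 0, 0], "angular": [0, 0, 0]}

```text
clock: 30.53
tcp_pos: [0.5076, 0.1902, 0.2979]
orientation: [0.001, 0.713, 0.702, 0.004]
wrist_force: [0.1, 0.0, -0.2]
finger_gap: 0.0355
```

play_rows:
  steps:
    - {"claw": 150, "dp": [-0.04, 0.004, 0], "angular": [0, 0, 0]}
    - {"claw": 150, "dp": [-0.04, 0.004, 0], "angular": [0, 0, 0]}
    - {"claw": 150, "dp": [-0.04, 0.004, 0], "angular": [0, 0, 0]}
    - {"claw": 150, "dp": [-0.04, 0.004, 0], "angular": [0, 0, 0]}
    - {"claw": 150, "dp": [-0.04, 0.004, 0], "angular": [0, 0, 0]}
    - {"claw": 150, "dp": [-0.04, 0.004, 0], "angular": [0, 0, 0]}
    - {"claw": 150, "dp": [-0.04, 0.004, 0], "angular": [0, 0, 0]}
    - {"claw": 150, "dp": [-0.04, 0.004, 0], "angular": [0, 0, 0]}

```text
clock: 31.2
tcp_pos: [0.5315, -0.135, 0.2943]
orientation: [0.001, 0.714, 0.7, 0.0]
wrist_force: [1.6, 0.1, -0.2]
finger_gap: 0.0349
```

play_rows:
  steps:
    - {"claw": 150, "dp": [-0.036, 0.016, 0], "angular": [0, 0, 0]}
    - {"claw": 150, "dp": [-0.036, 0.016, 0], "angular": [0, 0, 0]}
    - {"claw": 150, "dp": [-0.036, 0.016, 0], "angular": [0, 0, 0]}
    - {"claw": 150, "dp": [-0.036, 0.016, 0], "angular": [0, 0, 0]}
    - {"claw": 150, "dp": [0, 0, 0.03], "angular": [0, 0, 0]}
    - {"claw": 150, "dp": [0, 0, 0.02], "angular": [0, 0, 0]}
    - {"claw": 150, "dp": [0, 0, 0], "angular": [0, 0, 0]}
    - {"claw": 150, "dp": [0, 0, 0], "angular": [0, 0, 0]}

```text
clock: 31.87
tcp_pos: [0.592, -0.2778, 0.2425]
orientation: [-0.002, 0.714, 0.7, -0.0]
wrist_force: [-0.0, 0.3, 0.2]
finger_gap: 0.0354
```

play_rows:
  steps:
    - {"claw": 150, "dp": [0, 0, 0], "angular": [0, 0, 0]}
    - {"claw": 150, "dp": [0, 0, 0], "angular": [0, 0, 0]}
    - {"claw": 150, "dp": [0, 0, 0], "angular": [0, 0, 0]}
    - {"claw": 150, "dp": [0, 0, 0], "angular": [0, 0, 0]}
    - {"claw": 150, "dp": [0, 0, 0], "angular": [0, 0, 0]}
    - {"claw": 150, "dp": [0, 0, 0], "angular": [0, 0, 0]}
    - {"claw": 150, "dp": [0, 0, 0], "angular": [0, 0, 0]}
    - {"claw": 150, "dp": [0, 0, 0], "angular": [0, 0, 0]}

```text
clock: 32.53
tcp_pos: [0.5929, -0.2782, 0.2433]
orientation: [-0.0, 0.714, 0.7, 0.0]
wrist_force: [-0.9, 0.7, 0.4]
finger_gap: 0.035
```

```bash
python3 chk.py
```

```text
[ 0.5929 -0.2782  0.2433] [-0.     0.714  0.7    0.   ] 0.035027509055369076 [-0.90169801  0.73020702  0.39351523]
top case
[199 223  11   6  62] mean [0.5025 0.2595 0.1572] mid [0.5028 0.2597] [0.022 0.011] 89.8
[222 222  10   6  57] mean [0.505  0.2118 0.1566] mid [0.5052 0.2117] [0.012 0.021] 0.7
[177 225  11   6  63] mean [0.4991 0.307  0.157 ] mid [0.499  0.3066] [0.011 0.022] 1.9
top stand
side case
[285 208   7   7  29] mean [0.5002 0.2592 0.1548] mid [0.501  0.2602] [0.012 0.029] 4.9
[292 216   6   6  27] mean [0.5023 0.2119 0.1555] mid [0.503  0.2142] [0.026 0.012] 89.8
side stand
[414 308  10  10  63] mean [ 0.5908 -0.2784  0.193 ] mid [ 0.5918 -0.2777] [0.021 0.014] 87.5
wrist case
wrist stand
[317 227  23  41 895] mean [ 0.5943 -0.2765  0.1939] mid [ 0.5945 -0.2773] [0.022 0.012] 88.6
```

play_rows:
  steps:
    - {"claw": 150, "dp": [0, 0, 0.01], "angular": [0, 0, 0]}
    - {"claw": 150, "dp": [0, 0, 0.025], "angular": [0, 0, 0]}
    - {"claw": 150, "dp": [0, 0, 0.025], "angular": [0, 0, 0]}
    - {"claw": 150, "dp": [0, 0, 0.023], "angular": [0, 0, 0]}
    - {"claw": 150, "dp": [0, 0, 0.01], "angular": [0, 0, 0]}
    - {"claw": 150, "dp": [0, 0, 0.005], "angular": [0, 0, 0]}
    - {"claw": 150, "dp": [0, 0, 0], "angular": [0, 0, 0]}
    - {"claw": 150, "dp": [0, 0, 0], "angular": [0, 0, 0]}

```text
clock: 33.35
tcp_pos: [0.5935, -0.2786, 0.1463]
orientation: [0.001, 0.714, 0.7, 0.0]
wrist_force: [0.8, -0.4, -0.9]
finger_gap: 0.035
```

play_rows:
  steps:
    - {"claw": 255, "dp": [0, 0, 0], "angular": [0, 0, 0]}
    - {"claw": 255, "dp": [0, 0, 0], "angular": [0, 0, 0]}
    - {"claw": 255, "dp": [0, 0, 0], "angular": [0, 0, 0]}
    - {"claw": 255, "dp": [0, 0, 0], "angular": [0, 0, 0]}
    - {"claw": 255, "dp": [0, 0, 0], "angular": [0, 0, 0]}
    - {"claw": 255, "dp": [0, 0, 0], "angular": [0, 0, 0]}
    - {"claw": 255, "dp": [0, 0, 0], "angular": [0, 0, 0]}
    - {"claw": 255, "dp": [0, 0, 0], "angular": [0, 0, 0]}

```text
clock: 34.02
tcp_pos: [0.594, -0.2789, 0.1471]
orientation: [0.002, 0.714, 0.7, 0.0]
wrist_force: [-0.6, -0.6, 5.0]
finger_gap: 0.0109
```

play_rows:
  steps:
    - {"claw": 255, "dp": [0, 0, -0.01], "angular": [0, 0, 0]}
    - {"claw": 255, "dp": [0, 0, -0.025], "angular": [0, 0, 0]}
    - {"claw": 255, "dp": [0, 0, -0.03], "angular": [0, 0, 0]}
    - {"claw": 255, "dp": [0, 0, -0.03], "angular": [0, 0, 0]}
    - {"claw": 255, "dp": [0, 0, -0.03], "angular": [0, 0, 0]}
    - {"claw": 255, "dp": [0, 0, -0.025], "angular": [0, 0, 0]}
    - {"claw": 255, "dp": [0, 0, 0], "angular": [0, 0, 0]}
    - {"claw": 255, "dp": [0.01, -0.01, 0], "angular": [0, 0, 0]}

```text
clock: 34.68
tcp_pos: [0.5847, -0.2699, 0.2966]
orientation: [0.002, 0.714, 0.7, 0.0]
wrist_force: [-1.6, 1.0, -1.9]
finger_gap: 0.011
```

play_rows:
  steps:
    - {"claw": 255, "dp": [0.02, -0.02, 0], "angular": [0, 0, 0]}
    - {"claw": 255, "dp": [0.02, -0.02, 0], "angular": [0, 0, 0]}
    - {"claw": 255, "dp": [0.025, -0.02, 0], "angular": [0, 0, 0]}
    - {"claw": 255, "dp": [0.03, -0.005, 0], "angular": [0, 0, 0]}
    - {"claw": 255, "dp": [0.036, -0.002, 0], "angular": [0, 0, 0]}
    - {"claw": 255, "dp": [0.036, -0.002, 0], "angular": [0, 0, 0]}
    - {"claw": 255, "dp": [0.036, -0.002, 0], "angular": [0, 0, 0]}
    - {"claw": 255, "dp": [0.036, -0.002, 0], "angular": [0, 0, 0]}

```text
clock: 35.35
tcp_pos: [0.5138, -0.0262, 0.2952]
orientation: [-0.0, 0.714, 0.7, -0.0]
wrist_force: [0.1, -0.0, 0.6]
finger_gap: 0.0112
```

play_rows:
  steps:
    - {"claw": 255, "dp": [0.036, -0.002, 0], "angular": [0, 0, 0]}
    - {"claw": 255, "dp": [0.036, -0.002, 0], "angular": [0, 0, 0]}
    - {"claw": 255, "dp": [0.036, -0.002, 0], "angular": [0, 0, 0]}
    - {"claw": 255, "dp": [0.036, -0.002, 0], "angular": [0, 0, 0]}
    - {"claw": 255, "dp": [0.025, 0, 0], "angular": [0, 0, -2.5]}
    - {"claw": 255, "dp": [0.023, 0, 0], "angular": [0, 0, -2.5]}
    - {"claw": 255, "dp": [0, 0, 0], "angular": [0, 0, 0]}
    - {"claw": 255, "dp": [0, 0, 0], "angular": [0, 0, 0]}

```text
clock: 36.02
tcp_pos: [0.5087, 0.1654, 0.2949]
orientation: [-0.0, 0.682, 0.732, -0.001]
wrist_force: [-0.2, -0.3, 0.3]
finger_gap: 0.011
```

play_rows:
  steps:
    - {"claw": 255, "dp": [0, 0, 0.01], "angular": [0, 0, 0]}
    - {"claw": 255, "dp": [0, 0, 0.02], "angular": [0, 0, 0]}
    - {"claw": 255, "dp": [0, 0, 0], "angular": [0, 0, 0]}
    - {"claw": 255, "dp": [0, 0, 0], "angular": [0, 0, 0]}
    - {"claw": 255, "dp": [0, 0, 0], "angular": [0, 0, 0]}
    - {"claw": 255, "dp": [0, 0, 0], "angular": [0, 0, 0]}
    - {"claw": 255, "dp": [0, 0, 0], "angular": [0, 0, 0]}
    - {"claw": 255, "dp": [0, 0, 0], "angular": [0, 0, 0]}

```text
clock: 36.68
tcp_pos: [0.5098, 0.1642, 0.2661]
orientation: [0.0, 0.683, 0.731, 0.001]
wrist_force: [-0.1, -0.5, -0.3]
finger_gap: 0.0109
```

play_rows:
  steps:
    - {"claw": 255, "dp": [0, 0, 0.01], "angular": [0, 0, 0]}
    - {"claw": 255, "dp": [0, 0, 0.025], "angular": [0, 0, 0]}
    - {"claw": 255, "dp": [0, 0, 0.03], "angular": [0, 0, 0]}
    - {"claw": 255, "dp": [0, 0, 0.03], "angular": [0, 0, 0]}
    - {"claw": 255, "dp": [0, 0, 0.02], "angular": [0, 0, 0]}
    - {"claw": 255, "dp": [0, 0, 0.01], "angular": [0, 0, 0]}
    - {"claw": 255, "dp": [0, 0, 0], "angular": [0, 0, 0]}
    - {"claw": 255, "dp": [0, 0, 0], "angular": [0, 0, 0]}

```text
clock: 37.35
tcp_pos: [0.5093, 0.1644, 0.1404]
orientation: [-0.0, 0.683, 0.731, -0.0]
wrist_force: [-0.9, -0.4, -0.1]
finger_gap: 0.0112
```

play_rows:
  steps:
    - {"claw": 255, "dp": [0, 0, 0.006], "angular": [0, 0, 0]}
    - {"claw": 255, "dp": [0, 0, 0.006], "angular": [0, 0, 0]}
    - {"claw": 255, "dp": [0, 0, 0.006], "angular": [0, 0, 0]}
    - {"claw": 255, "dp": [0, 0, 0.006], "angular": [0, 0, 0]}
    - {"claw": 255, "dp": [0, 0, 0.005], "angular": [0, 0, 0]}
    - {"claw": 255, "dp": [0, 0, 0.002], "angular": [0, 0, 0]}
    - {"claw": 255, "dp": [0, 0, 0], "angular": [0, 0, 0]}
    - {"claw": 255, "dp": [0, 0, 0], "angular": [0, 0, 0]}

```text
clock: 38.02
tcp_pos: [0.5094, 0.1644, 0.1092]
orientation: [-0.0, 0.683, 0.731, 0.0]
wrist_force: [0.3, -0.6, -0.9]
finger_gap: 0.011
```

play_rows:
  steps:
    - {"claw": 255, "dp": [0, 0, 0], "angular": [0, 0, 0]}
    - {"claw": 255, "dp": [0, 0, 0.001], "angular": [0, 0, 0]}
    - {"claw": 255, "dp": [0, 0, 0], "angular": [0, 0, 0]}
    - {"claw": 200, "dp": [0, 0, 0], "angular": [0, 0, 0]}
    - {"claw": 150, "dp": [0, 0, 0], "angular": [0, 0, 0]}
    - {"claw": 150, "dp": [0, 0, 0], "angular": [0, 0, 0]}
    - {"claw": 150, "dp": [0, 0, 0], "angular": [0, 0, 0]}
    - {"claw": 150, "dp": [0, 0, 0], "angular": [0, 0, 0]}

```text
clock: 38.68
tcp_pos: [0.5094, 0.1644, 0.1082]
orientation: [-0.0, 0.683, 0.731, -0.0]
wrist_force: [0.6, 0.2, -0.1]
finger_gap: 0.0352
```

play_rows:
  steps:
    - {"claw": 150, "dp": [0, 0, -0.01], "angular": [0, 0, 0]}
    - {"claw": 150, "dp": [0, 0, -0.025], "angular": [0, 0, 0]}
    - {"claw": 150, "dp": [0, 0, -0.035], "angular": [0, 0, 0]}
    - {"claw": 120, "dp": [0, 0, -0.035], "angular": [0, 0, 0]}
    - {"claw": 120, "dp": [0, 0, -0.025], "angular": [0, 0, 0]}
    - {"claw": 120, "dp": [0, 0, 0], "angular": [0, 0, 0]}
    - {"claw": 120, "dp": [0, 0, 0], "angular": [0, 0, 0]}
    - {"claw": 120, "dp": [-0.01, 0, 0], "angular": [0, 0, 0]}

```text
clock: 39.35
tcp_pos: [0.5098, 0.1552, 0.2381]
orientation: [-0.0, 0.682, 0.731, 0.0]
wrist_force: [-0.3, -0.2, -0.4]
finger_gap: 0.0453
```

play_rows:
  steps:
    - {"claw": 120, "dp": [-0.035, -0.014, 0], "angular": [0, 0, 0]}
    - {"claw": 120, "dp": [-0.035, -0.014, 0], "angular": [0, 0, 0]}
    - {"claw": 120, "dp": [-0.035, -0.014, 0], "angular": [0, 0, 0]}
    - {"claw": 120, "dp": [-0.035, -0.014, 0], "angular": [0, 0, 0]}
    - {"claw": 120, "dp": [-0.035, -0.014, 0], "angular": [0, 0, 0]}
    - {"claw": 120, "dp": [-0.035, -0.014, 0], "angular": [0, 0, 0]}
    - {"claw": 120, "dp": [-0.035, -0.014, 0], "angular": [0, 0, 0]}
    - {"claw": 120, "dp": [-0.035, -0.014, 0], "angular": [0, 0, 0]}

```text
clock: 40.02
tcp_pos: [0.4151, -0.134, 0.2367]
orientation: [-0.001, 0.683, 0.731, -0.0]
wrist_force: [1.2, 0.7, 0.8]
finger_gap: 0.0454
```

play_rows:
  steps:
    - {"claw": 120, "dp": [0, 0, 0], "angular": [0, 0, 0]}
    - {"claw": 120, "dp": [0, 0, 0], "angular": [0, 0, 0]}
    - {"claw": 120, "dp": [0, 0, 0], "angular": [0, 0, 0]}
    - {"claw": 120, "dp": [0, 0, 0], "angular": [0, 0, 0]}
    - {"claw": 120, "dp": [0, 0, 0], "angular": [0, 0, 0]}
    - {"claw": 120, "dp": [0, 0, 0], "angular": [0, 0, 0]}
    - {"claw": 120, "dp": [0, 0, 0], "angular": [0, 0, 0]}
    - {"claw": 120, "dp": [0, 0, 0], "angular": [0, 0, 0]}

```text
clock: 40.68
tcp_pos: [0.4176, -0.1318, 0.2383]
orientation: [-0.0, 0.682, 0.731, 0.0]
wrist_force: [0.5, -0.0, -0.9]
finger_gap: 0.0454
```

```bash
python3 chk.py; cat > can.py <<'E'
from h import *
for n in('top','side','wrist'):
    a,d,P=grab(n)
    for zl,zh in((.078,.098),(.030,.044)):
        m=(P[...,2]>zl)&(P[...,2]<zh)&(P[...,0]>.3)&(P[...,0]<.50)&(P[...,1]>-.22)&(P[...,1]<-.04)
        k,l,st,c=cv2.connectedComponentsWithStats(m.astype(np.uint8))
        for i in range(1,k):
            if st[i,4]>(2 if zl>.05 and n!='wrist' else 40): p=P[l==i]; print(n,zl,st[i],'mean',np.round(p.mean(0),4),'mid',np.round((p.min(0)+p.max(0))/2,4),'ext',np.round(np.ptp(p,0),3))
E
python3 can.py
```

```text
[ 0.4176 -0.1318  0.2383] [-0.     0.682  0.731  0.   ] 0.045376960143314694 [ 0.45848452 -0.02485673 -0.86008967]
top case
[244 220  11   6  58] mean [0.5085 0.1637 0.157 ] mid [0.5088 0.1636] [0.021 0.012] 89.6
[199 223  11   7  63] mean [0.5024 0.2599 0.1567] mid [0.5027 0.2601] [0.012 0.022] 5.0
[222 222  11   6  62] mean [0.5048 0.2111 0.1566] mid [0.5053 0.2109] [0.012 0.021] 1.9
[177 225  11   6  60] mean [0.4994 0.3073 0.1569] mid [0.4991 0.3076] [0.011 0.023] 2.3
top stand
side case
[279 201   6   6  26] mean [0.4963 0.3065 0.155 ] mid [0.4966 0.3079] [0.012 0.019] 6.1
[285 208   7   6  29] mean [0.5    0.2598 0.1547] mid [0.5005 0.2617] [0.013 0.028] 6.8
side stand
wrist case
wrist stand
side 0.078 [293 327   7   8  48] mean [ 0.3741 -0.1341  0.0874] mid [ 0.3747 -0.1335  0.0865] ext [0.015 0.016 0.013]
side 0.03 [283 335  28  23 433] mean [ 0.373  -0.1375  0.0371] mid [ 0.3744 -0.1313  0.037 ] ext [0.063 0.066 0.014]
wrist 0.078 [263 193  22  23 376] mean [ 0.3782 -0.1311  0.0882] mid [ 0.3779 -0.1319  0.0847] ext [0.015 0.016 0.013]
wrist 0.03 [ 244  155   73   74 3629] mean [ 0.3787 -0.1296  0.0372] mid [ 0.3781 -0.132   0.0369] ext [0.063 0.064 0.014]
```

All four hangers hang on the case rail, about 48 mm apart. The canister has been knocked to (.377,−.132), so I'm going there.

play_rows:
  steps:
    - {"claw": 120, "dp": [0.003, -0.0405, 0], "angular": [0, 0, 0]}
    - {"claw": 120, "dp": [0, 0, 0.02], "angular": [0, 0, 0]}
    - {"claw": 120, "dp": [0, 0, 0.03], "angular": [0, 0, 0]}
    - {"claw": 120, "dp": [0, 0, 0.03], "angular": [0, 0, 0]}
    - {"claw": 120, "dp": [0, 0, 0.02], "angular": [0, 0, 0]}
    - {"claw": 120, "dp": [0, 0, 0], "angular": [0, 0, 0]}
    - {"claw": 120, "dp": [0, 0, 0], "angular": [0, 0, 0]}
    - {"claw": 120, "dp": [0, 0, 0], "angular": [0, 0, 0]}

```text
clock: 41.65
tcp_pos: [0.3775, -0.1328, 0.1395]
orientation: [0.001, 0.683, 0.731, 0.0]
wrist_force: [0.4, -0.1, -0.2]
finger_gap: 0.0449
```

```bash
python3 chk.py|head -1; python3 can.py
```

```text
[ 0.3775 -0.1328  0.1395] [0.001 0.683 0.731 0.   ] 0.04486095571234722 [ 0.39520672 -0.11070179 -0.22592683]
top 0.03 [369 274   9  18  58] mean [ 0.3842 -0.1076  0.0367] mid [ 0.3848 -0.1107  0.0371] ext [0.039 0.02  0.012]
side 0.078 [293 327   7   8  47] mean [ 0.3742 -0.1334  0.087 ] mid [ 0.3746 -0.1321  0.085 ] ext [0.015 0.016 0.013]
side 0.03 [283 335  28  23 425] mean [ 0.3731 -0.1371  0.0372] mid [ 0.375  -0.1316  0.0365] ext [0.064 0.065 0.013]
wrist 0.078 [311 229  29  33 753] mean [ 0.3774 -0.1307  0.0881] mid [ 0.3776 -0.1318  0.0847] ext [0.016 0.016 0.013]
wrist 0.03 [ 277  173   97   97 6160] mean [ 0.3774 -0.1283  0.0372] mid [ 0.3776 -0.1317  0.037 ] ext [0.064 0.064 0.014]
```

Aligned. Descending 102 mm, then closing at 50 N and lifting.

play_rows:
  steps:
    - {"claw": 120, "dp": [0, 0, 0.02], "angular": [0, 0, 0]}
    - {"claw": 120, "dp": [0, 0, 0.025], "angular": [0, 0, 0]}
    - {"claw": 120, "dp": [0, 0, 0.025], "angular": [0, 0, 0]}
    - {"claw": 120, "dp": [0, 0, 0.02], "angular": [0, 0, 0]}
    - {"claw": 120, "dp": [0, 0, 0.012], "angular": [0, 0, 0]}
    - {"claw": 120, "dp": [0, 0, 0], "angular": [0, 0, 0]}
    - {"claw": 120, "dp": [0, 0, 0], "angular": [0, 0, 0]}
    - {"claw": 255, "dp": [0, 0, 0], "angular": [0, 0, 0]}
  force: 50

```text
clock: 42.62
tcp_pos: [0.3776, -0.1327, 0.0372]
orientation: [0.001, 0.683, 0.731, 0.0]
wrist_force: [-0.0, -0.7, 0.2]
finger_gap: 0.0343
```

play_rows:
  steps:
    - {"claw": 255, "dp": [0, 0, 0], "angular": [0, 0, 0]}
    - {"claw": 255, "dp": [0, 0, 0], "angular": [0, 0, 0]}
    - {"claw": 255, "dp": [0, 0, 0], "angular": [0, 0, 0]}
    - {"claw": 255, "dp": [0, 0, 0], "angular": [0, 0, 0]}
    - {"claw": 255, "dp": [0, 0, 0], "angular": [0, 0, 0]}
    - {"claw": 255, "dp": [0, 0, 0], "angular": [0, 0, 0]}
    - {"claw": 255, "dp": [0, 0, 0], "angular": [0, 0, 0]}
    - {"claw": 255, "dp": [0, 0, 0], "angular": [0, 0, 0]}

```text
clock: 43.28
tcp_pos: [0.3777, -0.1329, 0.0374]
orientation: [0.001, 0.683, 0.731, 0.0]
wrist_force: [-1.3, 0.2, 6.3]
finger_gap: 0.0141
```

```bash
python3 - <<'E'
from h import *
s=env.get_state(); print(np.round(s['tcp_pos'],4),s['finger_gap'],s['wrist_force'])
w,d,P=grab('wrist'); t,d2,P2=grab('side')
save('w5',np.hstack([cv2.resize(t[250:400,240:360],(400,500)),cv2.resize(w[180:480,150:500],(400,500))]))
E
```

```text
[ 0.3777 -0.1329  0.0374] 0.014129413679198335 [-1.32049597  0.21345512  6.33968701]
```

View pics/w5.png

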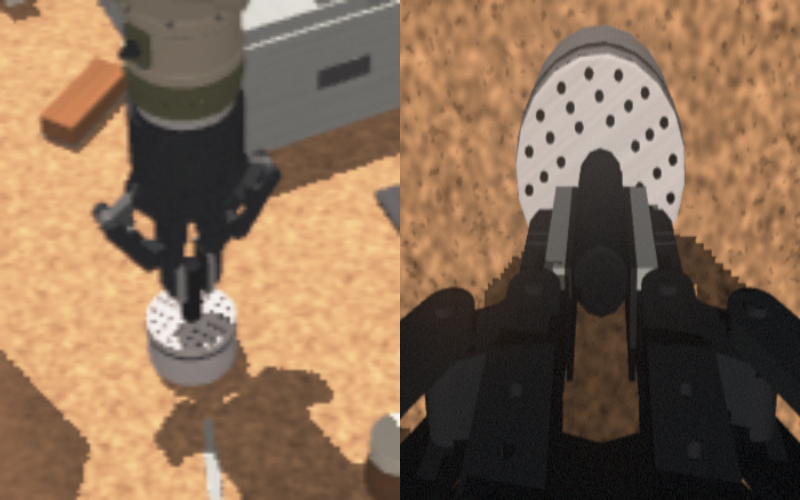

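The stem is held between the pads: gap 14 mm, drum free below (left pane, (190,290)). Lifting and carrying it over the bay.

play_rows:
  steps:
    - {"claw": 255, "dp": [0, 0, -0.01], "angular": [0, 0, 0]}
    - {"claw": 255, "dp": [0, 0, -0.03], "angular": [0, 0, 0]}
    - {"claw": 255, "dp": [0, 0, -0.035], "angular": [0, 0, 0]}
    - {"claw": 255, "dp": [0, 0, -0.035], "angular": [0, 0, 0]}
    - {"claw": 255, "dp": [0, 0, -0.035], "angular": [0, 0, 0]}
    - {"claw": 255, "dp": [0, 0, -0.035], "angular": [0, 0, 0]}
    - {"claw": 255, "dp": [0, 0, -0.02], "angular": [0, 0, 0]}
    - {"claw": 255, "dp": [0, 0, 0], "angular": [0, 0, 0]}

```text
clock: 44.05
tcp_pos: [0.3791, -0.1336, 0.2411]
orientation: [0.004, 0.683, 0.731, 0.001]
wrist_force: [0.7, -1.0, -2.5]
finger_gap: 0.0141
```

play_rows:
  steps:
    - {"claw": 255, "dp": [0.015, 0.012, 0], "angular": [0, 0, 0]}
    - {"claw": 255, "dp": [0.03, 0.025, 0], "angular": [0, 0, 0]}
    - {"claw": 255, "dp": [0.03, 0.025, 0], "angular": [0, 0, 0]}
    - {"claw": 255, "dp": [0.03, 0.025, 0], "angular": [0, 0, 0]}
    - {"claw": 255, "dp": [0.03, 0.025, 0], "angular": [0, 0, 0]}
    - {"claw": 255, "dp": [0.03, 0.025, 0], "angular": [0, 0, 0]}
    - {"claw": 255, "dp": [0.03, 0.025, 0], "angular": [0, 0, 0]}
    - {"claw": 255, "dp": [0.014, 0.009, 0], "angular": [0, 0, 0]}

```text
clock: 44.72
tcp_pos: [0.5349, 0.0914, 0.2343]
orientation: [-0.001, 0.682, 0.732, 0.0]
wrist_force: [0.6, -0.3, -1.7]
finger_gap: 0.0145
```

play_rows:
  steps:
    - {"claw": 255, "dp": [0, 0, 0], "angular": [0, 0, 0]}
    - {"claw": 255, "dp": [0, 0, 0], "angular": [0, 0, 0]}
    - {"claw": 255, "dp": [0, 0, 0], "angular": [0, 0, 0]}
    - {"claw": 255, "dp": [0, 0, 0], "angular": [0, 0, 0]}
    - {"claw": 255, "dp": [0, 0, 0], "angular": [0, 0, 0]}
    - {"claw": 255, "dp": [0, 0, 0], "angular": [0, 0, 0]}
    - {"claw": 255, "dp": [0, 0, 0], "angular": [0, 0, 0]}
    - {"claw": 255, "dp": [0, 0, 0], "angular": [0, 0, 0]}

```text
clock: 45.38
tcp_pos: [0.5331, 0.0873, 0.2366]
orientation: [0.0, 0.683, 0.73, 0.0]
wrist_force: [-0.7, -0.2, -2.3]
finger_gap: 0.0143
```

```bash
python3 - <<'E'
from h import *
s=env.get_state(); print(np.round(s['tcp_pos'],4),np.round(s['orientation'],3),s['finger_gap'],s['wrist_force'])
w,d,P=grab('wrist'); t,d2,P2=grab('side'); 
save('w6',np.hstack([cv2.resize(t[130:330,250:400],(390,520)),cv2.resize(w,(400,520))]))
a,_,Pt=grab('top')
# partition top z~.053, walls z~.115
for n,Q in(('top',Pt),('side',P2),('wrist',P)):
  for zl,zh in((.045,.057),(.109,.119)):
    for x in(.50,.54,.58):
      m=(Q[...,2]>zl)&(Q[...,2]<zh)&(abs(Q[...,0]-x)<.008)&(Q[...,1]>.02)&(Q[...,1]<.17); q=Q[m]
      if len(q)>2: print(n,zl,x,len(q),np.round(np.percentile(q[:,1],[5,50,95]),4))
m=(P[...,2]>.16)&(P[...,2]<.25)&(P[...,1]<.14); 
E
```

```text
[0.5331 0.0873 0.2366] [0.    0.683 0.73  0.   ] 0.014320765007823904 [-0.71863438 -0.24523648 -2.33571967]
top 0.109 0.5 9 [0.0423 0.0425 0.0447]
top 0.109 0.54 12 [0.0444 0.0447 0.0468]
top 0.109 0.58 13 [0.0467 0.047  0.049 ]
side 0.045 0.5 32 [0.0429 0.0455 0.1404]
side 0.045 0.54 31 [0.0451 0.0483 0.1426]
side 0.045 0.58 30 [0.0463 0.0507 0.1446]
side 0.109 0.5 35 [0.0432 0.1407 0.1642]
side 0.109 0.54 15 [0.0438 0.0462 0.0494]
side 0.109 0.58 13 [0.0468 0.0482 0.0542]
wrist 0.045 0.5 35 [0.1365 0.1376 0.139 ]
wrist 0.045 0.54 84 [0.1392 0.1407 0.1421]
wrist 0.045 0.58 98 [0.1412 0.143  0.1446]
```

View pics/w6.png

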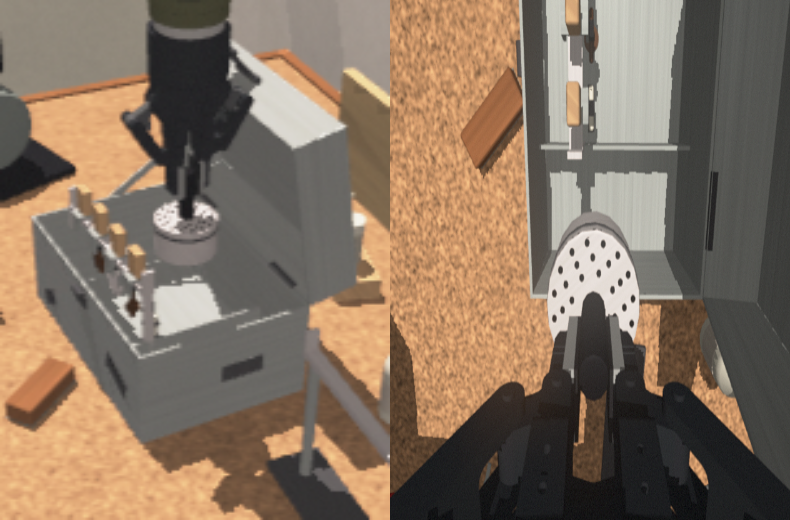

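The bay walls are at y≈.048 and .139, and the canister is centred over it. Lowering.

play_rows:
  steps:
    - {"claw": 255, "dp": [0.003, 0.001, 0.015], "angular": [0, 0, 0]}
    - {"claw": 255, "dp": [0, 0, 0.025], "angular": [0, 0, 0]}
    - {"claw": 255, "dp": [0, 0, 0.025], "angular": [0, 0, 0]}
    - {"claw": 255, "dp": [0, 0, 0.025], "angular": [0, 0, 0]}
    - {"claw": 255, "dp": [0, 0, 0.025], "angular": [0, 0, 0]}
    - {"claw": 255, "dp": [0, 0, 0.015], "angular": [0, 0, 0]}
    - {"claw": 255, "dp": [0, 0, 0.005], "angular": [0, 0, 0]}
    - {"claw": 255, "dp": [0, 0, 0], "angular": [0, 0, 0]}

```text
clock: 46.2
tcp_pos: [0.5328, 0.0909, 0.0999]
orientation: [-0.001, 0.683, 0.731, -0.001]
wrist_force: [-0.8, 0.2, -2.8]
finger_gap: 0.0144
```

play_rows:
  steps:
    - {"claw": 255, "dp": [0, 0, 0.01], "angular": [0, 0, 0]}
    - {"claw": 255, "dp": [0, 0, 0.012], "angular": [0, 0, 0]}
    - {"claw": 255, "dp": [0, 0, 0.012], "angular": [0, 0, 0]}
    - {"claw": 255, "dp": [0, 0, 0.01], "angular": [0, 0, 0]}
    - {"claw": 255, "dp": [0, 0, 0.006], "angular": [0, 0, 0]}
    - {"claw": 255, "dp": [0, 0, 0.004], "angular": [0, 0, 0]}
    - {"claw": 255, "dp": [0, 0, 0], "angular": [0, 0, 0]}
    - {"claw": 255, "dp": [0, 0, 0], "angular": [0, 0, 0]}

```text
clock: 46.87
tcp_pos: [0.5343, 0.0909, 0.0476]
orientation: [0.0, 0.683, 0.731, 0.0]
wrist_force: [0.2, -0.4, -1.5]
finger_gap: 0.0141
```

play_rows:
  steps:
    - {"claw": 255, "dp": [0, 0, 0.003], "angular": [0, 0, 0]}
    - {"claw": 255, "dp": [0, 0, 0.003], "angular": [0, 0, 0]}
    - {"claw": 255, "dp": [0, 0, 0.0005], "angular": [0, 0, 0]}
    - {"claw": 255, "dp": [0, 0, 0], "angular": [0, 0, 0]}
    - {"claw": 200, "dp": [0, 0, 0], "angular": [0, 0, 0]}
    - {"claw": 150, "dp": [0, 0, 0], "angular": [0, 0, 0]}
    - {"claw": 150, "dp": [0, 0, 0], "angular": [0, 0, 0]}
    - {"claw": 150, "dp": [0, 0, 0], "angular": [0, 0, 0]}

```text
clock: 47.53
tcp_pos: [0.5343, 0.0909, 0.0411]
orientation: [0.0, 0.683, 0.731, 0.0]
wrist_force: [0.8, -1.0, 0.4]
finger_gap: 0.035
```

play_rows:
  steps:
    - {"claw": 150, "dp": [0, 0, -0.01], "angular": [0, 0, 0]}
    - {"claw": 150, "dp": [0, 0, -0.03], "angular": [0, 0, 0]}
    - {"claw": 150, "dp": [0, 0, -0.04], "angular": [0, 0, 0]}
    - {"claw": 150, "dp": [0, 0, -0.04], "angular": [0, 0, 0]}
    - {"claw": 150, "dp": [0, 0, -0.04], "angular": [0, 0, 0]}
    - {"claw": 150, "dp": [0, 0, -0.04], "angular": [0, 0, 0]}
    - {"claw": 150, "dp": [0, 0, 0], "angular": [0, 0, 0]}
    - {"claw": 150, "dp": [0, 0, 0], "angular": [0, 0, 0]}

```text
clock: 48.2
tcp_pos: [0.5359, 0.0909, 0.2449]
orientation: [0.003, 0.683, 0.731, 0.003]
wrist_force: [-0.4, -0.1, -0.6]
finger_gap: 0.0355
```

```bash
python3 - <<'E'
from h import *
s=env.get_state(); print(np.round(s['tcp_pos'],4),s['finger_gap'],s['wrist_force'])
for n in('top','side','wrist'):
    a,d,P=grab(n)
    for zl,zh in((.082,.1),(.035,.047)):
        m=(P[...,2]>zl)&(P[...,2]<zh)&(P[...,0]>.46)&(P[...,0]<.60)&(P[...,1]>.053)&(P[...,1]<.135); p=P[m]
        if len(p)>4: print('can',n,zl,len(p),np.round(p.mean(0),4),np.round((p.min(0)+p.max(0))/2,4),np.round(np.ptp(p,0),3))
    if n=='top':
        for y in np.arange(.40,.64,.04):
            print(round(y,2),[ (lambda q: round(float(np.nanmax(q)),2) if len(q) else None)(P[...,2][(abs(P[...,0]-x)<.02)&(abs(P[...,1]-y)<.02)]) for x in np.arange(.40,.68,.04)])
    m=(P[...,2]>.06)&(P[...,2]<.13)&(P[...,0]>.45)&(P[...,0]<.6)&(P[...,1]>.355)&(P[...,1]<.42)&(a.max(-1)<60); p=P[m]
    if len(p)>4: print('knob',n,len(p),np.round(p.min(0),4),np.round(p.max(0),4),np.round(np.median(p,0),4))
    if n=='top': print('top px knob', np.argwhere(m).min(0),np.argwhere(m).max(0))
E
```

```text
[0.5359 0.0909 0.2449] 0.03552651925985623 [-0.35806235 -0.0790126  -0.56549395]
can top 0.082 8 [0.4605 0.0625 0.0905] [0.4605 0.0626 0.0903] [0.001 0.016 0.006]
can top 0.035 203 [0.5345 0.0734 0.041 ] [0.5124 0.0713 0.0409] [0.103 0.033 0.012]
0.4 [0.05, 0.01, 0.01, 0.11, 0.01, 0.01, 0.01, 0.0]
0.44 [0.05, 0.01, 0.01, 0.01, 0.01, 0.01, 0.01, 0.01]
0.48 [0.01, 0.01, 0.01, 0.01, 0.01, 0.01, 0.01, 0.01]
0.52 [0.01, 0.01, 0.01, 0.01, 0.01, 0.01, 0.01, 0.01]
0.56 [0.02, 0.02, 0.02, 0.02, 0.01, 0.01, 0.01, 0.01]
0.6 [0.09, 0.14, 0.14, 0.12, 0.02, 0.02, 0.01, 0.01]
knob top 92 [0.5134 0.3555 0.0944] [0.5257 0.3934 0.1062] [0.5184 0.3754 0.0998]
top px knob [220 150] [225 167]
can side 0.082 37 [0.518  0.0826 0.0903] [0.5256 0.0759 0.0906] [0.131 0.046 0.017]
can wrist 0.082 937 [0.4905 0.0941 0.0914] [0.5007 0.0939 0.091 ] [0.081 0.082 0.018]
can wrist 0.035 3811 [0.5293 0.0939 0.0404] [0.5129 0.0933 0.041 ] [0.106 0.079 0.012]
```

The canister stands in the bay with its drum top at .041. Next is the stay knob, with its pin at (.519,.375) and centre z≈.093. I'll approach with a 15° outward tilt so the gripper body clears the case and links.

play_rows:
  steps:
    - {"claw": 150, "dp": [0.0387, 0.0005, 0], "angular": [0, 0, 0]}
    - {"claw": 150, "dp": [0.0387, 0.0005, 0], "angular": [0, 0, 0]}
    - {"claw": 150, "dp": [0.0387, 0.0005, 0], "angular": [0, 0, 0]}
    - {"claw": 150, "dp": [0.0387, 0.0005, 0], "angular": [0, 0, 0]}
    - {"claw": 150, "dp": [0.0387, 0.0005, 0], "angular": [0, 0, 0]}
    - {"claw": 150, "dp": [0.0387, 0.0005, 0], "angular": [0, 0, 0]}
    - {"claw": 150, "dp": [0.0387, 0.0005, 0], "angular": [0, 0, 0]}
    - {"claw": 150, "dp": [0.0387, 0.0005, 0], "angular": [0, 0, 0]}

```text
clock: 49.02
tcp_pos: [0.5155, 0.4014, 0.2388]
orientation: [-0.0, 0.683, 0.731, -0.002]
wrist_force: [1.5, -0.4, 1.0]
finger_gap: 0.0353
```

play_rows:
  steps:
    - {"claw": 150, "dp": [0, 0, 0], "angular": [0, -5, 0]}
    - {"claw": 150, "dp": [0, 0, 0], "angular": [0, -5, 0]}
    - {"claw": 150, "dp": [0, 0, 0], "angular": [0, -5, 0]}
    - {"claw": 150, "dp": [0, 0, 0], "angular": [0, 0, 0]}
    - {"claw": 150, "dp": [0, 0, 0], "angular": [0, 0, 0]}
    - {"claw": 150, "dp": [0, 0, 0], "angular": [0, 0, 0]}
    - {"claw": 150, "dp": [0, 0, 0], "angular": [0, 0, 0]}
    - {"claw": 150, "dp": [0, 0, 0], "angular": [0, 0, 0]}

```text
clock: 49.68
tcp_pos: [0.5173, 0.3989, 0.242]
orientation: [0.095, 0.678, 0.724, -0.088]
wrist_force: [0.3, -1.2, -0.1]
finger_gap: 0.035
```

```bash
cat > rel.py <<'E'
from h import *
import sys
t=np.array([float(v) for v in sys.argv[1:4]])
s=env.get_state(); q=s['orientation']; M=R.from_quat([q[1],q[2],q[3],q[0]]).as_matrix()
print('tcp',np.round(s['tcp_pos'],4),'axes',np.round(M.T,3).tolist(),'gap',s['finger_gap'],'F',np.round(s['wrist_force'],1))
print('tool delta',np.round(M.T@(t-s['tcp_pos']),4))
E
python3 rel.py .519 .3735 .048
python3 - <<'E'
from h import *
a,d,P=grab('wrist'); save('w7',a)
m=(P[...,2]>.085)&(P[...,2]<.105)&(P[...,0]>.48)&(P[...,0]<.56)&(P[...,1]>.356)&(P[...,1]<.42)
for y in(.36,.37,.38,.39):
    p=P[m&(abs(P[...,1]-y)<.004)]; print(y,len(p),np.round(np.r_[p.min(0),p.max(0)],4) if len(p) else '')
E
```

```text
tcp [0.5173 0.3989 0.242 ] axes [[-0.064, 0.964, -0.257], [0.998, 0.066, 0.001], [0.018, -0.257, -0.966]] gap 0.035018796297544535 F [ 0.3 -1.2 -0.1]
tool delta [ 0.0254 -0.0003  0.194 ]
0.36 148 [0.5159 0.3562 0.0925 0.5293 0.364  0.101 ]
0.37 176 [0.5154 0.366  0.0939 0.5287 0.374  0.1015]
0.38 188 [0.514  0.3761 0.0925 0.5279 0.384  0.1011]
0.39 202 [0.5134 0.386  0.0921 0.5276 0.3938 0.1013]
```

View pics/w7.png

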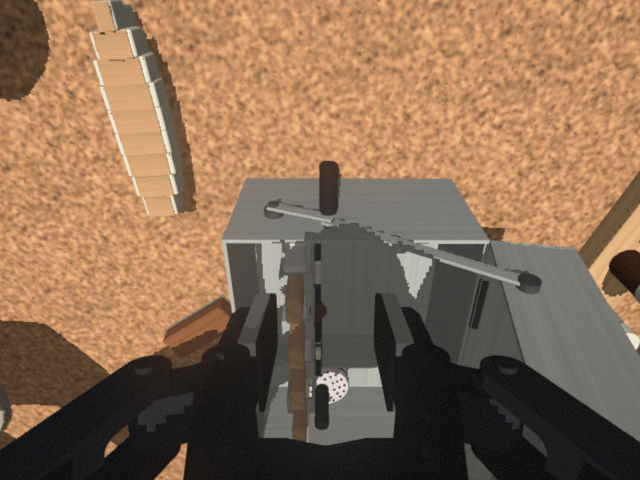

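The wrist view shows the pin at (329,187) between the finger lines and clear of the upper link. Descending along the tool axis.

play_rows:
  steps:
    - {"claw": 150, "dp": [0.0254, 0.0007, 0.01], "angular": [0, 0, 0]}
    - {"claw": 150, "dp": [0, 0, 0.03], "angular": [0, 0, 0]}
    - {"claw": 150, "dp": [0, 0, 0.035], "angular": [0, 0, 0]}
    - {"claw": 150, "dp": [0, 0, 0.035], "angular": [0, 0, 0]}
    - {"claw": 150, "dp": [0, 0, 0.03], "angular": [0, 0, 0]}
    - {"claw": 150, "dp": [0, 0, 0.014], "angular": [0, 0, 0]}
    - {"claw": 150, "dp": [0, 0, 0], "angular": [0, 0, 0]}
    - {"claw": 150, "dp": [0, 0, 0], "angular": [0, 0, 0]}
  force: 25

```text
clock: 50.4
tcp_pos: [0.5186, 0.3838, 0.0861]
orientation: [0.095, 0.677, 0.724, -0.089]
wrist_force: [0.4, 0.2, 0.2]
finger_gap: 0.0351
```

play_rows:
  steps:
    - {"claw": 150, "dp": [0, 0, 0.015], "angular": [0, 0, 0]}
    - {"claw": 150, "dp": [0, 0, 0.015], "angular": [0, 0, 0]}
    - {"claw": 150, "dp": [0, 0, 0.01], "angular": [0, 0, 0]}
    - {"claw": 150, "dp": [0, 0, 0], "angular": [0, 0, 0]}
    - {"claw": 150, "dp": [0, 0, 0], "angular": [0, 0, 0]}
    - {"claw": 150, "dp": [0, 0, 0], "angular": [0, 0, 0]}
    - {"claw": 150, "dp": [0, 0, 0], "angular": [0, 0, 0]}
    - {"claw": 150, "dp": [0, 0, 0], "angular": [0, 0, 0]}

```text
clock: 51.07
tcp_pos: [0.5199, 0.3751, 0.0479]
orientation: [0.096, 0.677, 0.725, -0.088]
wrist_force: [1.1, -0.6, -0.2]
finger_gap: 0.0351
```

```bash
python3 rel.py .520 .3735 .048
python3 - <<'E'
from h import *
a,d,P=grab('wrist'); save('w8',np.hstack([a[150:480,180:480]]))
E
```

```text
tcp [0.5199 0.3751 0.0479] axes [[-0.066, 0.964, -0.258], [0.998, 0.068, 0.002], [0.019, -0.257, -0.966]] gap 0.03512027529522015 F [ 1.1 -0.6 -0.2]
tool delta [-0.0016  0.      0.0003]
```

View pics/w8.png

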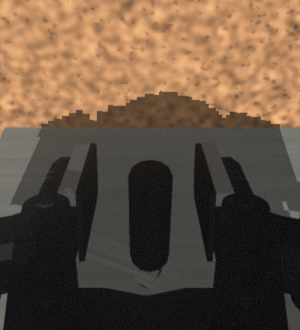

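play_rows:
  steps:
    - {"claw": 255, "dp": [0, 0, 0], "angular": [0, 0, 0]}
    - {"claw": 255, "dp": [0, 0, 0], "angular": [0, 0, 0]}
    - {"claw": 255, "dp": [0, 0, 0], "angular": [0, 0, 0]}
    - {"claw": 255, "dp": [0, 0, 0], "angular": [0, 0, 0]}
    - {"claw": 255, "dp": [0, 0, 0], "angular": [0, 0, 0]}
    - {"claw": 255, "dp": [0, 0, 0], "angular": [0, 0, 0]}
    - {"claw": 255, "dp": [0, 0, 0], "angular": [0, 0, 0]}
    - {"claw": 255, "dp": [0, 0, 0], "angular": [0, 0, 0]}

```text
clock: 51.78
tcp_pos: [0.5213, 0.375, 0.0476]
orientation: [0.096, 0.677, 0.724, -0.087]
wrist_force: [6.4, 0.6, 1.2]
finger_gap: 0.0134
```

play_rows:
  steps:
    - {"claw": 255, "dp": [-0.001, -0.0018, -0.0037], "angular": [0, 0, 0]}
    - {"claw": 255, "dp": [-0.0009, -0.0021, -0.0035], "angular": [0, 0, 0]}
    - {"claw": 255, "dp": [-0.0009, -0.0025, -0.0033], "angular": [0, 0, 0]}
    - {"claw": 255, "dp": [-0.0008, -0.0027, -0.0031], "angular": [0, 0, 0]}
    - {"claw": 255, "dp": [-0.0007, -0.003, -0.0028], "angular": [0, 0, 0]}
    - {"claw": 255, "dp": [-0.0007, -0.0033, -0.0025], "angular": [0, 0, 0]}
    - {"claw": 255, "dp": [0, 0, 0], "angular": [0, 0, 0]}
    - {"claw": 255, "dp": [0, 0, 0], "angular": [0, 0, 0]}

```text
clock: 52.45
tcp_pos: [0.5082, 0.3741, 0.0686]
orientation: [0.098, 0.678, 0.724, -0.085]
wrist_force: [10.1, -0.7, 4.9]
finger_gap: 0.0128
```

```bash
python3 rel.py .520 .3735 .048
cat > lid.py <<'E'
from h import *
# lid angle from top-camera points on lid outer top (front edge), and knob position
a,d,P=grab('top'); b,d2,Q=grab('side')
for n,A in(('top',P),('side',Q)):
    m=(A[...,2]>.125)&(A[...,2]<.45)&(A[...,0]>.42)&(A[...,0]<.75)&(A[...,1]>.17)&(A[...,1]<.23)
    p=A[m]; 
    if len(p): i=p[:,2].argmax(); print(n,'lid highest',np.round(p[i],3),'minx pt',np.round(p[p[:,0].argmin()],3), len(p))
    m=(A[...,2]>.06)&(A[...,2]<.2)&(A[...,0]>.42)&(A[...,0]<.6)&(A[...,1]>.357)&(A[...,1]<.372); 
    p=A[m]; print(n,'knob',len(p),np.round(p.mean(0),3) if len(p) else '')
    m=(A[...,2]>.1)&(A[...,2]<.2)&(A[...,0]>.5)&(A[...,1]>.345)&(A[...,1]<.358);print('link',n,m.sum())
E
python3 lid.py
```

```text
tcp [0.5082 0.3741 0.0686] axes [[-0.063, 0.964, -0.258], [0.998, 0.067, 0.009], [0.026, -0.256, -0.966]] gap 0.012844665330474177 F [10.1 -0.7  4.9]
tool delta [0.004  0.0115 0.0204]
top lid highest [0.608 0.205 0.361] minx pt [0.492 0.211 0.129] 1147
top knob 46 [0.506 0.365 0.117]
link top 401
side lid highest [0.606 0.199 0.358] minx pt [0.49  0.218 0.125] 677
side knob 5 [0.526 0.366 0.129]
link side 735
```

The knee is over centre and the lid has started down; its highest point moved from x .64 to .608. I'll work out the four-bar from the geometry: anchor pixel (530,282) in the last overview, cast onto the links' plane.

```bash
python3 - <<'E'
from h import *
from scipy.optimize import brentq
c=env.calibration('wrist'); M=np.array([[-0.064,0.964,-0.257],[0.998,0.066,0.001],[0.018,-0.257,-0.966]]).T
W=np.eye(4);W[:3,:3]=M;W[:3,3]=[.5173,.3989,.242];T=W@c['hand_eye']
def ray(u,v,y):
    d=T[:3,:3]@[(u-c['cx'])/c['fx'],(v-c['cy'])/c['fy'],1]; t=(y-T[1,3])/d[1]; return T[:3,3]+t*d
for nm,u,v in(('pivot',272,209),('knee',330,222),('anchor',530,282)): print(nm,np.round(ray(u,v,.355),3))
A=np.array([-.064,.0735]);K=A+np.array([.044,.019]);H=np.array([.1,.115])
an=ray(530,282,.355); kn=np.array([.5207,.0925]); 
L2=np.hypot(an[0]-kn[0],an[2]-kn[1]); print('L2',L2,'ang',np.degrees(np.arctan2(an[2]-kn[1],an[0]-kn[0])))
B0=K+L2*np.array([np.cos(np.radians(32.9)),np.sin(np.radians(32.9))]); print('B0 rel hinge',B0-H)
def Bl(l): r=B0-H; return H+np.array([r[0]*np.cos(l)-r[1]*np.sin(l), r[0]*np.sin(l)+r[1]*np.cos(l)])
prev=0
for th in range(30,200,8):
    Kp=A+.048*np.array([np.cos(np.radians(th)),np.sin(np.radians(th))])
    f=lambda l: np.hypot(*(Bl(l)-Kp))-L2
    ls=np.linspace(-.1,1.6,300); g=[f(l) for l in ls]; r=[brentq(f,ls[i],ls[i+1]) for i in range(299) if g[i]*g[i+1]<0]
    print(th,np.round((Kp-A)*1000,1),np.round(r,3))
E
```

```text
pivot [0.479 0.355 0.091]
knee [0.524 0.355 0.106]
anchor [0.65  0.355 0.17 ]
L2 0.15073517822505028 ang 30.79525086749012
B0 rel hinge [0.00656025 0.0593755 ]
30 [41.6 24. ] [-0.012]
38 [37.8 29.6] [-0.001]
46 [33.3 34.5] [0.033]
54 [28.2 38.8] [0.086]
62 [22.5 42.4] [0.155]
70 [16.4 45.1] [0.236]
78 [10. 47.] [0.327]
86 [ 3.3 47.9] [0.426]
94 [-3.3 47.9] [0.533]
102 [-10.  47.] [0.644]
110 [-16.4  45.1] [0.761]
118 [-22.5  42.4] [0.883]
126 [-28.2  38.8] [1.011]
134 [-33.3  34.5] [1.144]
142 [-37.8  29.6] [1.287]
150 [-41.6  24. ] [1.448]
158 [-44.5  18. ] []
166 [-46.6  11.6] []
174 [-47.7   5. ] []
182 [-48.   -1.7] []
190 [-47.3  -8.3] []
198 [-45.7 -14.8] []
```

play_rows:
  steps:
    - {"claw": 255, "dp": [-0.0004, -0.0025, -0.0017], "angular": [0, 0, 0]}
    - {"claw": 255, "dp": [-0.0004, -0.0025, -0.0015], "angular": [0, 0, 0]}
    - {"claw": 255, "dp": [-0.0004, -0.0026, -0.0013], "angular": [0, 0, 0]}
    - {"claw": 255, "dp": [-0.0003, -0.0027, -0.0012], "angular": [0, 0, 0]}
    - {"claw": 255, "dp": [-0.0003, -0.0027, -0.001], "angular": [0, 0, 0]}
    - {"claw": 255, "dp": [-0.0002, -0.0028, -0.0008], "angular": [0, 0, 0]}
    - {"claw": 255, "dp": [-0.0002, -0.0028, -0.0007], "angular": [0, 0, 0]}
    - {"claw": 255, "dp": [-0.0001, -0.0029, -0.0005], "angular": [0, 0, 0]}

```text
clock: 53.22
tcp_pos: [0.491, 0.3732, 0.0805]
orientation: [0.101, 0.678, 0.723, -0.082]
wrist_force: [14.5, -1.9, 8.5]
finger_gap: 0.0134
```

```bash
python3 rel.py .520 .3735 .048; python3 lid.py
```

```text
tcp [0.491  0.3732 0.0805] axes [[-0.059, 0.965, -0.257], [0.998, 0.066, 0.018], [0.035, -0.255, -0.966]] gap 0.013375275906413431 F [14.5 -1.9  8.5]
tool delta [0.0069 0.0283 0.0324]
top lid highest [0.551 0.213 0.344] minx pt [0.493 0.213 0.129] 1604
top knob 57 [0.489 0.366 0.125]
link top 252
side lid highest [0.549 0.178 0.34 ] minx pt [0.492 0.206 0.125] 479
side knob 25 [0.491 0.364 0.127]
link side 579
```

play_rows:
  steps:
    - {"claw": 255, "dp": [-0.0001, -0.0029, -0.0003], "angular": [0, 0, 0]}
    - {"claw": 255, "dp": [0, -0.0029, -0.0002], "angular": [0, 0, 0]}
    - {"claw": 255, "dp": [0, -0.0029, 0], "angular": [0, 0, 0]}
    - {"claw": 255, "dp": [0, -0.0029, 0.0002], "angular": [0, 0, 0]}
    - {"claw": 255, "dp": [0.0001, -0.0029, 0.0004], "angular": [0, 0, 0]}
    - {"claw": 255, "dp": [0.0001, -0.0029, 0.0005], "angular": [0, 0, 0]}
    - {"claw": 255, "dp": [0.0002, -0.0028, 0.0007], "angular": [0, 0, 0]}
    - {"claw": 255, "dp": [0.0002, -0.0028, 0.0009], "angular": [0, 0, 0]}

```text
clock: 53.98
tcp_pos: [0.4634, 0.3715, 0.0766]
orientation: [0.098, 0.677, 0.724, -0.085]
wrist_force: [4.3, -1.5, 5.0]
finger_gap: 0.0133
```

```bash
python3 rel.py .520 .3735 .048; python3 lid.py
```

```text
tcp [0.4634 0.3715 0.0766] axes [[-0.063, 0.964, -0.257], [0.998, 0.068, 0.009], [0.026, -0.255, -0.966]] gap 0.01332245661740161 F [ 4.3 -1.5  5. ]
tool delta [0.0057 0.0564 0.0286]
top lid highest [0.523 0.201 0.285] minx pt [0.46  0.208 0.273] 2739
top knob 69 [0.46  0.366 0.124]
link top 176
side lid highest [0.52  0.185 0.279] minx pt [0.454 0.193 0.267] 690
side knob 21 [0.454 0.367 0.122]
link side 158
```

play_rows:
  steps:
    - {"claw": 255, "dp": [0.0003, -0.0027, 0.001], "angular": [0, 0, 0]}
    - {"claw": 255, "dp": [0.0003, -0.0027, 0.0012], "angular": [0, 0, 0]}
    - {"claw": 255, "dp": [0.0004, -0.0026, 0.0013], "angular": [0, 0, 0]}
    - {"claw": 255, "dp": [0.0004, -0.0025, 0.0015], "angular": [0, 0, 0]}
    - {"claw": 255, "dp": [0.0004, -0.0024, 0.0016], "angular": [0, 0, 0]}
    - {"claw": 255, "dp": [0.0005, -0.0023, 0.0018], "angular": [0, 0, 0]}
    - {"claw": 255, "dp": [0.0005, -0.0022, 0.0019], "angular": [0, 0, 0]}
    - {"claw": 255, "dp": [0.0005, -0.002, 0.002], "angular": [0, 0, 0]}

```text
clock: 54.75
tcp_pos: [0.4434, 0.3701, 0.062]
orientation: [0.097, 0.677, 0.724, -0.086]
wrist_force: [5.8, -0.3, 2.5]
finger_gap: 0.0133
```

```bash
python3 rel.py .520 .3735 .048; python3 lid.py
```

```text
tcp [0.4434 0.3701 0.062 ] axes [[-0.064, 0.964, -0.257], [0.998, 0.068, 0.007], [0.024, -0.256, -0.966]] gap 0.013253668138431643 F [ 5.8 -0.3  2.5]
tool delta [0.002  0.0766 0.0145]
top lid highest [0.461 0.198 0.202] minx pt [0.421 0.187 0.163] 3002
top knob 76 [0.439 0.367 0.111]
link top 179
side lid highest [0.456 0.189 0.194] minx pt [0.42  0.194 0.155] 962
side knob 31 [0.436 0.367 0.109]
link side 153
```

play_rows:
  steps:
    - {"claw": 255, "dp": [0.0006, -0.0019, 0.0021], "angular": [0, 0, 0]}
    - {"claw": 255, "dp": [0.0006, -0.0018, 0.0023], "angular": [0, 0, 0]}
    - {"claw": 255, "dp": [0.0006, -0.0016, 0.0023], "angular": [0, 0, 0]}
    - {"claw": 255, "dp": [0.0004, -0.001, 0.0016], "angular": [0, 0, 0]}
    - {"claw": 255, "dp": [0, 0, 0], "angular": [0, 0, 0]}
    - {"claw": 255, "dp": [0, 0, 0], "angular": [0, 0, 0]}
    - {"claw": 255, "dp": [0, 0, 0], "angular": [0, 0, 0]}
    - {"claw": 255, "dp": [0, 0, 0], "angular": [0, 0, 0]}

```text
clock: 55.52
tcp_pos: [0.4411, 0.3703, 0.0578]
orientation: [0.1, 0.678, 0.724, -0.082]
wrist_force: [10.4, -1.8, 22.1]
finger_gap: 0.0133
```

```bash
python3 rel.py .520 .3735 .048; python3 lid.py
python3 - <<'E'
from h import *
for n in('top','side'):
    a,d,P=grab(n)
    m=(P[...,2]>.14)&(P[...,2]<.24)&(P[...,0]>.40)&(P[...,0]<.66)&(P[...,1]>.07)&(P[...,1]<.32)&(abs(P[...,1]-.2)>.05)
    p=P[m]; 
    for x in(.45,.48,.52,.56,.60,.63): q=p[abs(p[:,0]-x)<.01]; print(n,x,len(q),np.round(np.median(q[:,2]),4) if len(q) else '')
    save('l_'+n,a)
E
```

```text
tcp [0.4411 0.3703 0.0578] axes [[-0.061, 0.965, -0.256], [0.998, 0.067, 0.016], [0.032, -0.255, -0.967]] gap 0.013252242949849358 F [10.4 -1.8 22.1]
tool delta [0.0008 0.0788 0.0112]
top lid highest [0.516 0.199 0.184] minx pt [0.421 0.184 0.138] 2933
top knob 81 [0.438 0.367 0.107]
link top 169
side lid highest [0.492 0.226 0.181] minx pt [0.421 0.18  0.136] 961
side knob 27 [0.432 0.367 0.108]
link side 154
top 0.45 393 0.174
top 0.48 671 0.176
top 0.52 647 0.1764
top 0.56 647 0.1763
top 0.6 629 0.1765
top 0.63 621 0.1759
side 0.45 298 0.1649
side 0.48 218 0.1757
side 0.52 208 0.1759
side 0.56 200 0.1759
side 0.6 205 0.1758
side 0.63 187 0.1755
```

The lid is down: its top is level at .176 front to back, and the knob pushes back at 22 N. I'll release the knob, back off upward, straighten and go to the front.

play_rows:
  steps:
    - {"claw": 150, "dp": [0, 0, 0], "angular": [0, 0, 0]}
    - {"claw": 150, "dp": [0, 0, 0], "angular": [0, 0, 0]}
    - {"claw": 150, "dp": [0, 0, 0], "angular": [0, 0, 0]}
    - {"claw": 150, "dp": [0, 0, 0], "angular": [0, 0, 0]}
    - {"claw": 150, "dp": [0, 0, -0.01], "angular": [0, 0, 0]}
    - {"claw": 150, "dp": [0, 0, -0.025], "angular": [0, 0, 0]}
    - {"claw": 150, "dp": [0, 0, -0.04], "angular": [0, 0, 0]}
    - {"claw": 150, "dp": [0, 0, -0.04], "angular": [0, 0, 0]}

```text
clock: 56.38
tcp_pos: [0.4304, 0.3976, 0.1632]
orientation: [0.095, 0.677, 0.725, -0.091]
wrist_force: [1.2, -0.1, -0.4]
finger_gap: 0.0356
```

play_rows:
  steps:
    - {"claw": 255, "dp": [0, 0, -0.04], "angular": [0, 0, 0]}
    - {"claw": 255, "dp": [0, 0, -0.03], "angular": [0, 5, 0]}
    - {"claw": 255, "dp": [0, 0, 0], "angular": [0, 5, 0]}
    - {"claw": 255, "dp": [0, 0, 0], "angular": [0, 5, 0]}
    - {"claw": 255, "dp": [0, 0, 0], "angular": [0, 0, 0]}
    - {"claw": 255, "dp": [0, 0, 0], "angular": [0, 0, 0]}
    - {"claw": 255, "dp": [0, 0, 0], "angular": [0, 0, 0]}
    - {"claw": 255, "dp": [0, 0, 0], "angular": [0, 0, 0]}

```text
clock: 57.05
tcp_pos: [0.4304, 0.4169, 0.23]
orientation: [0.0, 0.682, 0.731, -0.001]
wrist_force: [-0.6, -1.2, 0.4]
finger_gap: 0.0001
```

```bash
python3 rel.py .405 .185 .235; python3 - <<'E'
from h import *
for n in('top','side'):
    a,d,P=grab(n); v,u=np.mgrid[0:480,0:640]
    m=(P[...,2]>.10)&(P[...,2]<.16)&(P[...,0]>.385)&(P[...,0]<.447)&(P[...,1]>.13)&(P[...,1]<.24)
    p=P[m]; print(n,len(p),np.round(np.r_[p.min(0),p.max(0)],4) if len(p) else '')
    for z in(.12,.125,.13,.135,.14,.145,.15): q=p[abs(p[:,2]-z)<.0025]; print(z,len(q),np.round(q.mean(0),4) if len(q) else '')
    m=(P[...,2]>.14)&(P[...,2]<.24)&(P[...,0]>.47)&(P[...,0]<.50)&(P[...,1]>.07)&(P[...,1]<.32); print('lid z front',np.median(P[m][:,2]))
    save('f_'+n,a)
b=np.hstack([cv2.resize(cv2.cvtColor(cv2.imread('pics/f_side.png'),cv2.COLOR_BGR2RGB)[160:310,230:390],(400,375)),cv2.resize(cv2.cvtColor(cv2.imread('pics/f_top.png'),cv2.COLOR_BGR2RGB)[100:300,120:333],(400,375))]); save('f2',b)
E
```

```text
tcp [0.4304 0.4169 0.23  ] axes [[-0.069, 0.998, -0.001], [0.998, 0.069, -0.001], [-0.001, -0.001, -1.0]] gap 7.526793747836731e-05 F [-0.6 -1.2  0.4]
tool delta [-0.2296 -0.0413 -0.0046]
top 367 [0.4059 0.1652 0.1253 0.4463 0.21   0.1564]
0.12 0 
0.125 4 [0.4112 0.1842 0.1268]
0.13 58 [0.4132 0.1877 0.1305]
0.135 95 [0.4183 0.185  0.1348]
0.14 77 [0.4277 0.1878 0.1398]
0.145 79 [0.4371 0.1862 0.1451]
0.15 41 [0.4422 0.1896 0.1497]
lid z front 0.17636658333971655
side 186 [0.4043 0.1633 0.1022 0.4468 0.2397 0.1561]
0.12 0 
0.125 3 [0.4085 0.1718 0.1269]
0.13 38 [0.4109 0.1874 0.1305]
0.135 29 [0.4188 0.1872 0.1347]
0.14 35 [0.4277 0.1866 0.1402]
0.145 39 [0.4361 0.1905 0.1449]
0.15 22 [0.4425 0.1914 0.1502]
lid z front 0.17583679648955164
```

View pics/f2.png

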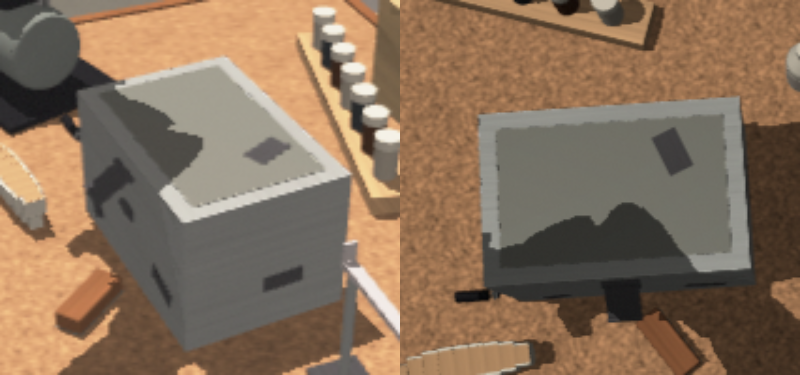

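The view confirms the lid is flush and the latch flap sticks out at top px (622,300): flap from (.448, z .152) to (.410, z .128), centred on y≈.187. Going above it, with the tool tilted 15° and fingers shut.

play_rows:
  steps:
    - {"claw": 255, "dp": [-0.0327, -0.0047, 0], "angular": [0, 0, 0]}
    - {"claw": 255, "dp": [-0.0327, -0.0047, 0], "angular": [0, 0, 0]}
    - {"claw": 255, "dp": [-0.0327, -0.0047, 0], "angular": [0, 0, 0]}
    - {"claw": 255, "dp": [-0.0327, -0.0047, 0], "angular": [0, 0, 0]}
    - {"claw": 255, "dp": [-0.0327, -0.0047, 0], "angular": [0, 0, 0]}
    - {"claw": 255, "dp": [-0.0327, -0.0047, 0], "angular": [0, 0, 0]}
    - {"claw": 255, "dp": [-0.0327, -0.0047, 0], "angular": [0, 0, 0]}
    - {"claw": 255, "dp": [0, 0, 0], "angular": [-5, 0, 0]}

```text
clock: 57.82
tcp_pos: [0.4155, 0.1816, 0.2295]
orientation: [0.03, 0.684, 0.728, 0.03]
wrist_force: [1.1, 0.2, 0.1]
finger_gap: -0.0003
```

play_rows:
  steps:
    - {"claw": 255, "dp": [0, 0, 0], "angular": [-5, 0, 0]}
    - {"claw": 255, "dp": [0, 0, 0], "angular": [-5, 0, 0]}
    - {"claw": 255, "dp": [0, 0, 0], "angular": [0, 0, 0]}
    - {"claw": 255, "dp": [0, 0, 0], "angular": [0, 0, 0]}
    - {"claw": 255, "dp": [0, 0, 0], "angular": [0, 0, 0]}
    - {"claw": 255, "dp": [0, 0, 0], "angular": [0, 0, 0]}
    - {"claw": 255, "dp": [0, 0, 0], "angular": [0, 0, 0]}
    - {"claw": 255, "dp": [0, 0, 0], "angular": [0, 0, 0]}

```text
clock: 58.48
tcp_pos: [0.4145, 0.1861, 0.2306]
orientation: [0.089, 0.677, 0.725, 0.095]
wrist_force: [0.2, -0.4, -0.3]
finger_gap: -0.0001
```

```bash
python3 rel.py .412 .186 .12; python3 rel.py .412 .186 .083;  python3 - <<'E'
from h import *
# visible fingertip position from the top and side cameras
for n in('side',):
    a,d,P=grab(n); s=env.get_state()['tcp_pos']
    m=(abs(P[...,1]-s[1])<.02)&(abs(P[...,0]-s[0])<.06)&(P[...,2]>.17)&(P[...,2]<.30)
    p=P[m]; i=p[:,2].argsort()[:8]; print(np.round(p[i],4))
E
```

```text
tcp [0.4145 0.1861 0.2306] axes [[-0.068, 0.998, -0.0], [0.964, 0.066, 0.258], [0.257, 0.018, -0.966]] gap -6.413255631222623e-05 F [ 0.2 -0.4 -0.3]
tool delta [ 1.000e-04 -3.090e-02  1.062e-01]
tcp [0.4145 0.1861 0.2306] axes [[-0.068, 0.998, -0.0], [0.964, 0.066, 0.258], [0.257, 0.018, -0.966]] gap -6.413255631222623e-05 F [ 0.2 -0.4 -0.3]
tool delta [ 1.000e-04 -4.050e-02  1.419e-01]
[[0.4494 0.1998 0.17  ]
 [0.4511 0.1715 0.1702]
 [0.4527 0.1758 0.1704]
 [0.4529 0.1847 0.1716]
 [0.453  0.1683 0.1716]
 [0.4595 0.1705 0.1719]
 [0.4544 0.1889 0.172 ]
 [0.4508 0.1952 0.1724]]
```

play_rows:
  steps:
    - {"claw": 255, "dp": [0, -0.0045, 0.0158], "angular": [0, 0, 0]}
    - {"claw": 255, "dp": [0, -0.0045, 0.0158], "angular": [0, 0, 0]}
    - {"claw": 255, "dp": [0, -0.0045, 0.0158], "angular": [0, 0, 0]}
    - {"claw": 255, "dp": [0, -0.0045, 0.0158], "angular": [0, 0, 0]}
    - {"claw": 255, "dp": [0, -0.0045, 0.0158], "angular": [0, 0, 0]}
    - {"claw": 255, "dp": [0, -0.0045, 0.0158], "angular": [0, 0, 0]}
    - {"claw": 255, "dp": [0, -0.002, 0.007], "angular": [0, 0, 0]}
    - {"claw": 255, "dp": [0, 0, 0], "angular": [0, 0, 0]}

```text
clock: 59.2
tcp_pos: [0.4104, 0.1852, 0.1227]
orientation: [0.088, 0.677, 0.725, 0.094]
wrist_force: [-0.2, 0.6, 0.0]
finger_gap: -0.0001
```

play_rows:
  steps:
    - {"claw": 255, "dp": [0, -0.002, 0.007], "angular": [0, 0, 0]}
    - {"claw": 255, "dp": [0, -0.002, 0.007], "angular": [0, 0, 0]}
    - {"claw": 255, "dp": [0, -0.002, 0.007], "angular": [0, 0, 0]}
    - {"claw": 255, "dp": [0, -0.002, 0.007], "angular": [0, 0, 0]}
    - {"claw": 255, "dp": [0, -0.002, 0.007], "angular": [0, 0, 0]}
    - {"claw": 255, "dp": [0, -0.001, 0.005], "angular": [0, 0, 0]}
    - {"claw": 255, "dp": [0, 0, 0], "angular": [0, 0, 0]}
    - {"claw": 255, "dp": [0, 0, 0], "angular": [0, 0, 0]}

```text
clock: 59.87
tcp_pos: [0.4111, 0.1856, 0.0827]
orientation: [0.089, 0.677, 0.725, 0.095]
wrist_force: [-0.3, -0.3, 0.5]
finger_gap: 0.0002
```

```bash
python3 rel.py .445 .188 .083; python3 - <<'E'
from h import *
a,d,P=grab('wrist')
t,_,_=grab('side')
save('w9',np.hstack([cv2.resize(t[150:330,200:390],(400,380)),cv2.resize(a[100:480,140:540],(400,380))]))
E
```

```text
tcp [0.4111 0.1856 0.0827] axes [[-0.068, 0.998, -0.0], [0.964, 0.066, 0.258], [0.257, 0.017, -0.966]] gap 0.00018556792411354755 F [-0.3 -0.3  0.5]
tool delta [0.0001 0.0329 0.0085]
```

View pics/w9.png

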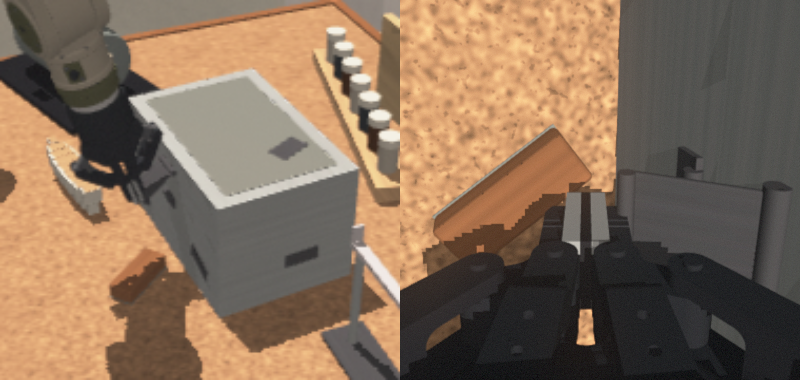

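The fingers (585,205) stand just outside the flap's free edge (625,180), spanning its height. I push in +x, gently.

play_rows:
  steps:
    - {"claw": 255, "dp": [0, 0.0039, 0.001], "angular": [0, 0, 0]}
    - {"claw": 255, "dp": [0, 0.0039, 0.001], "angular": [0, 0, 0]}
    - {"claw": 255, "dp": [0, 0.0039, 0.001], "angular": [0, 0, 0]}
    - {"claw": 255, "dp": [0, 0.0039, 0.001], "angular": [0, 0, 0]}
    - {"claw": 255, "dp": [0, 0.0039, 0.001], "angular": [0, 0, 0]}
    - {"claw": 255, "dp": [0, 0, 0], "angular": [0, 0, 0]}
    - {"claw": 255, "dp": [0, 0, 0], "angular": [0, 0, 0]}
    - {"claw": 255, "dp": [0, 0, 0], "angular": [0, 0, 0]}

```text
clock: 60.63
tcp_pos: [0.4326, 0.1872, 0.084]
orientation: [0.09, 0.677, 0.724, 0.096]
wrist_force: [0.6, 0.1, -0.7]
finger_gap: -0.0002
```

play_rows:
  steps:
    - {"claw": 255, "dp": [0, 0.0029, 0.0008], "angular": [0, 0, 0]}
    - {"claw": 255, "dp": [0, 0.0029, 0.0008], "angular": [0, 0, 0]}
    - {"claw": 255, "dp": [0, 0.0029, 0.0008], "angular": [0, 0, 0]}
    - {"claw": 255, "dp": [0, 0, 0], "angular": [0, 0, 0]}
    - {"claw": 255, "dp": [0, 0, 0], "angular": [0, 0, 0]}
    - {"claw": 255, "dp": [0, 0, 0], "angular": [0, 0, 0]}
    - {"claw": 255, "dp": [0, 0, 0], "angular": [0, 0, 0]}
    - {"claw": 255, "dp": [0, 0, 0], "angular": [0, 0, 0]}

```text
clock: 61.3
tcp_pos: [0.437, 0.1875, 0.0822]
orientation: [0.087, 0.677, 0.725, 0.093]
wrist_force: [-14.2, -0.0, 7.0]
finger_gap: 0.0001
```

play_rows:
  steps:
    - {"claw": 255, "dp": [0, -0.01, -0.0027], "angular": [0, 0, 0]}
    - {"claw": 255, "dp": [0, -0.02, -0.0055], "angular": [0, 0, 0]}
    - {"claw": 255, "dp": [0, -0.02, -0.0055], "angular": [0, 0, 0]}
    - {"claw": 255, "dp": [0, 0.005, -0.03], "angular": [0, 0, 0]}
    - {"claw": 255, "dp": [0, 0.005, -0.03], "angular": [0, 0, 0]}
    - {"claw": 255, "dp": [0, 0, -0.03], "angular": [0, 0, 0]}
    - {"claw": 255, "dp": [0, 0, -0.03], "angular": [0, 0, 0]}
    - {"claw": 255, "dp": [0, 0, 0], "angular": [0, 0, 0]}

```text
clock: 61.97
tcp_pos: [0.3702, 0.1838, 0.2086]
orientation: [0.092, 0.676, 0.724, 0.1]
wrist_force: [1.0, 0.0, -1.1]
finger_gap: -0.0001
```

play_rows:
  steps:
    - {"claw": 255, "dp": [-0.04, 0, 0], "angular": [0, 0, 0]}
    - {"claw": 255, "dp": [-0.04, 0, 0], "angular": [0, 0, 0]}
    - {"claw": 255, "dp": [-0.04, 0, 0], "angular": [0, 0, 0]}
    - {"claw": 255, "dp": [-0.04, 0, 0], "angular": [0, 0, 0]}
    - {"claw": 255, "dp": [-0.02, 0, 0], "angular": [0, 0, 0]}
    - {"claw": 255, "dp": [0, 0, 0], "angular": [0, 0, 0]}
    - {"claw": 255, "dp": [0, 0, 0], "angular": [0, 0, 0]}
    - {"claw": 255, "dp": [0, 0, 0], "angular": [0, 0, 0]}

```text
clock: 62.63
tcp_pos: [0.3797, 0.0032, 0.202]
orientation: [0.089, 0.677, 0.724, 0.096]
wrist_force: [1.2, -0.1, 0.3]
finger_gap: 0.0002
```

```bash
python3 - <<'E'
from h import *
print(np.round(env.get_state()['tcp_pos'],3))
I={}
for n in('top','side','wrist'):
    a,d,P=grab(n); I[n]=a
    m=(P[...,2]>.09)&(P[...,2]<.16)&(P[...,0]>.40)&(P[...,0]<.452)&(P[...,1]>.165)&(P[...,1]<.208)
    p=P[m]
    for z in(.10,.11,.12,.13,.14,.15): q=p[abs(p[:,2]-z)<.005]; print(n,z,len(q),np.round(q.mean(0),4) if len(q) else '')
    m=(P[...,2]>.14)&(P[...,2]<.24)&(P[...,0]>.47)&(P[...,0]<.50)&(P[...,1]>.07)&(P[...,1]<.32); print('lid z',np.median(P[m][:,2]) if m.sum() else '')
save('f3',np.hstack([cv2.resize(I['side'][160:340,220:400],(390,390)),cv2.resize(I['top'][200:300,170:270],(390,390))]))
E
```

```text
[0.38  0.003 0.202]
top 0.1 1 [0.433  0.2051 0.1048]
top 0.11 49 [0.4354 0.188  0.1104]
top 0.12 33 [0.4397 0.1868 0.1203]
top 0.13 32 [0.4421 0.1873 0.1292]
top 0.14 31 [0.4447 0.1869 0.1388]
top 0.15 48 [0.4481 0.1887 0.1525]
lid z 0.17617740726665
side 0.1 12 [0.447  0.1743 0.1017]
side 0.11 21 [0.4445 0.1796 0.1102]
side 0.12 25 [0.4419 0.1844 0.1205]
side 0.13 19 [0.4422 0.1825 0.1293]
side 0.14 18 [0.4448 0.1783 0.1384]
side 0.15 10 [0.4483 0.1714 0.1512]
lid z 0.17585742550992622
wrist 0.1 0 
wrist 0.11 0 
wrist 0.12 0 
wrist 0.13 0 
wrist 0.14 0 
wrist 0.15 0 
lid z 0.17547029196191588
```

View pics/f3.png

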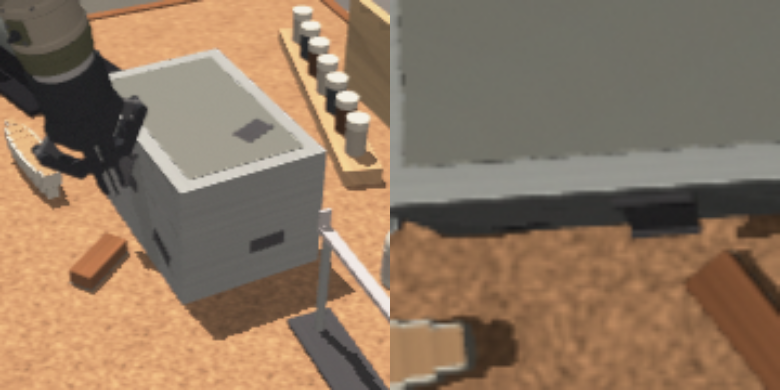

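The flap is still about 15° off flat. The spread knuckles, not the tip, met the lid at −14 N. I'll turn the tool 90° so the knuckles lie along y, and push again.

play_rows:
  steps:
    - {"claw": 255, "dp": [0, 0, -0.01], "angular": [5, 0, 0]}
    - {"claw": 255, "dp": [0, 0, -0.01], "angular": [5, 0, 0]}
    - {"claw": 255, "dp": [0, 0, -0.01], "angular": [5, 0, 0]}
    - {"claw": 255, "dp": [0, 0, 0], "angular": [0, 0, -7]}
    - {"claw": 255, "dp": [0, 0, 0], "angular": [0, 0, -7]}
    - {"claw": 255, "dp": [0, 0, 0], "angular": [0, 0, -7]}
    - {"claw": 255, "dp": [0, 0, 0], "angular": [0, 0, -7]}
    - {"claw": 255, "dp": [0, 0, 0], "angular": [0, 0, -7]}

```text
clock: 63.45
tcp_pos: [0.3747, 0.004, 0.2314]
orientation: [-0.0, 0.427, 0.904, -0.0]
wrist_force: [-0.2, -0.2, 0.1]
finger_gap: 0.0004
```

play_rows:
  steps:
    - {"claw": 255, "dp": [0, 0, 0], "angular": [0, 0, -7]}
    - {"claw": 255, "dp": [0, 0, 0], "angular": [0, 0, -7]}
    - {"claw": 255, "dp": [0, 0, 0], "angular": [0, 0, -7]}
    - {"claw": 255, "dp": [0, 0, 0], "angular": [0, 0, -7]}
    - {"claw": 255, "dp": [0, 0, 0], "angular": [0, 0, -7]}
    - {"claw": 255, "dp": [0, 0, 0], "angular": [0, 0, -7]}
    - {"claw": 255, "dp": [0, 0, 0], "angular": [0, 0, -7]}
    - {"claw": 255, "dp": [0, 0, 0], "angular": [0, 0, -6]}

```text
clock: 64.12
tcp_pos: [0.3747, 0.0039, 0.2315]
orientation: [0.0, -0.039, 0.999, 0.0]
wrist_force: [-0.1, 0.2, 0.4]
finger_gap: -0.0001
```

play_rows:
  steps:
    - {"claw": 255, "dp": [0, 0, 0], "angular": [0, -5, 0]}
    - {"claw": 255, "dp": [0, 0, 0], "angular": [0, -5, 0]}
    - {"claw": 255, "dp": [0, 0, 0], "angular": [0, -5, 0]}
    - {"claw": 255, "dp": [0, 0, 0], "angular": [0, 0, 0]}
    - {"claw": 255, "dp": [0, 0, 0], "angular": [0, 0, 0]}
    - {"claw": 255, "dp": [0, 0, 0], "angular": [0, 0, 0]}
    - {"claw": 255, "dp": [0, 0, 0], "angular": [0, 0, 0]}
    - {"claw": 255, "dp": [0, 0, 0], "angular": [0, 0, 0]}

```text
clock: 64.78
tcp_pos: [0.3757, 0.0028, 0.2319]
orientation: [0.13, -0.034, 0.991, 0.005]
wrist_force: [0.8, 0.3, -0.6]
finger_gap: -0.0001
```

```bash
python3 rel.py .395 .184 .23; python3 rel.py .395 .184 .081
```

```text
tcp [0.3757 0.0028 0.2319] axes [[-0.964, -0.067, -0.258], [-0.069, 0.998, 0.0], [0.257, 0.018, -0.966]] gap -5.975218929429395e-05 F [ 0.8  0.3 -0.6]
tool delta [-0.0302  0.1795  0.0101]
tcp [0.3757 0.0028 0.2319] axes [[-0.964, -0.067, -0.258], [-0.069, 0.998, 0.0], [0.257, 0.018, -0.966]] gap -5.975218929429395e-05 F [ 0.8  0.3 -0.6]
tool delta [0.0082 0.1794 0.154 ]
```

play_rows:
  steps:
    - {"claw": 255, "dp": [-0.005, 0.03, 0.0017], "angular": [0, 0, 0]}
    - {"claw": 255, "dp": [-0.005, 0.03, 0.0017], "angular": [0, 0, 0]}
    - {"claw": 255, "dp": [-0.005, 0.03, 0.0017], "angular": [0, 0, 0]}
    - {"claw": 255, "dp": [-0.005, 0.03, 0.0017], "angular": [0, 0, 0]}
    - {"claw": 255, "dp": [-0.005, 0.03, 0.0017], "angular": [0, 0, 0]}
    - {"claw": 255, "dp": [-0.005, 0.03, 0.0017], "angular": [0, 0, 0]}
    - {"claw": 255, "dp": [0.004, 0, 0.0144], "angular": [0, 0, 0]}
    - {"claw": 255, "dp": [0.004, 0, 0.0144], "angular": [0, 0, 0]}

```text
clock: 65.45
tcp_pos: [0.3949, 0.1872, 0.1997]
orientation: [0.131, -0.036, 0.991, 0.005]
wrist_force: [0.1, -1.5, -0.4]
finger_gap: -0.0
```

play_rows:
  steps:
    - {"claw": 255, "dp": [0.0043, 0, 0.016], "angular": [0, 0, 0]}
    - {"claw": 255, "dp": [0.0043, 0, 0.016], "angular": [0, 0, 0]}
    - {"claw": 255, "dp": [0.0043, 0, 0.016], "angular": [0, 0, 0]}
    - {"claw": 255, "dp": [0.0043, 0, 0.016], "angular": [0, 0, 0]}
    - {"claw": 255, "dp": [0.0043, 0, 0.016], "angular": [0, 0, 0]}
    - {"claw": 255, "dp": [0.0043, 0, 0.016], "angular": [0, 0, 0]}
    - {"claw": 255, "dp": [0.0043, 0, 0.016], "angular": [0, 0, 0]}
    - {"claw": 255, "dp": [0, 0, 0], "angular": [0, 0, 0]}

```text
clock: 66.12
tcp_pos: [0.3914, 0.184, 0.0801]
orientation: [0.127, -0.034, 0.991, 0.004]
wrist_force: [-0.8, -0.1, 0.6]
finger_gap: -0.0003
```

play_rows:
  steps:
    - {"claw": 255, "dp": [-0.0058, 0, 0.0015], "angular": [0, 0, 0]}
    - {"claw": 255, "dp": [-0.0058, 0, 0.0015], "angular": [0, 0, 0]}
    - {"claw": 255, "dp": [-0.0058, 0, 0.0015], "angular": [0, 0, 0]}
    - {"claw": 255, "dp": [-0.0058, 0, 0.0015], "angular": [0, 0, 0]}
    - {"claw": 255, "dp": [-0.0058, 0, 0.0015], "angular": [0, 0, 0]}
    - {"claw": 255, "dp": [-0.0058, 0, 0.0015], "angular": [0, 0, 0]}
    - {"claw": 255, "dp": [0, 0, 0], "angular": [0, 0, 0]}
    - {"claw": 255, "dp": [0, 0, 0], "angular": [0, 0, 0]}

```text
clock: 66.78
tcp_pos: [0.4297, 0.1868, 0.084]
orientation: [0.13, -0.034, 0.991, 0.004]
wrist_force: [-1.0, 0.1, 0.3]
finger_gap: 0.0002
```

Force is about 1 N at x=.43; continuing in small steps.

play_rows:
  steps:
    - {"claw": 255, "dp": [-0.003, 0, 0.001], "angular": [0, 0, 0]}
    - {"claw": 255, "dp": [-0.003, 0, 0.001], "angular": [0, 0, 0]}
    - {"claw": 255, "dp": [-0.003, 0, 0.001], "angular": [0, 0, 0]}
    - {"claw": 255, "dp": [-0.003, 0, 0.001], "angular": [0, 0, 0]}
    - {"claw": 255, "dp": [0, 0, 0], "angular": [0, 0, 0]}
    - {"claw": 255, "dp": [0, 0, 0], "angular": [0, 0, 0]}
    - {"claw": 255, "dp": [0, 0, 0], "angular": [0, 0, 0]}
    - {"claw": 255, "dp": [0, 0, 0], "angular": [0, 0, 0]}

```text
clock: 67.45
tcp_pos: [0.4421, 0.1878, 0.0833]
orientation: [0.131, -0.034, 0.991, 0.005]
wrist_force: [-0.1, 0.6, -0.3]
finger_gap: 0.0001
```

play_rows:
  steps:
    - {"claw": 255, "dp": [-0.0025, 0, 0.0007], "angular": [0, 0, 0]}
    - {"claw": 255, "dp": [-0.0025, 0, 0.0007], "angular": [0, 0, 0]}
    - {"claw": 255, "dp": [0, 0, 0], "angular": [0, 0, 0]}
    - {"claw": 255, "dp": [0, 0, 0], "angular": [0, 0, 0]}
    - {"claw": 255, "dp": [0, 0, 0], "angular": [0, 0, 0]}
    - {"claw": 255, "dp": [0, 0, 0], "angular": [0, 0, 0]}
    - {"claw": 255, "dp": [0, 0, 0], "angular": [0, 0, 0]}
    - {"claw": 255, "dp": [0, 0, 0], "angular": [0, 0, 0]}

```text
clock: 68.12
tcp_pos: [0.4464, 0.188, 0.0827]
orientation: [0.13, -0.034, 0.991, 0.004]
wrist_force: [-4.8, -0.6, 0.4]
finger_gap: -0.0002
```

play_rows:
  steps:
    - {"claw": 255, "dp": [-0.002, 0, 0.0005], "angular": [0, 0, 0]}
    - {"claw": 255, "dp": [-0.002, 0, 0.0005], "angular": [0, 0, 0]}
    - {"claw": 255, "dp": [0, 0, 0], "angular": [0, 0, 0]}
    - {"claw": 255, "dp": [0, 0, 0], "angular": [0, 0, 0]}
    - {"claw": 255, "dp": [0, 0, 0], "angular": [0, 0, 0]}
    - {"claw": 255, "dp": [0, 0, 0], "angular": [0, 0, 0]}
    - {"claw": 255, "dp": [0, 0, 0], "angular": [0, 0, 0]}
    - {"claw": 255, "dp": [0, 0, 0], "angular": [0, 0, 0]}

```text
clock: 68.78
tcp_pos: [0.4469, 0.188, 0.0817]
orientation: [0.127, -0.034, 0.991, 0.004]
wrist_force: [-16.7, -0.6, 10.3]
finger_gap: -0.0004
```

play_rows:
  steps:
    - {"claw": 255, "dp": [0.01, 0, -0.0027], "angular": [0, 0, 0]}
    - {"claw": 255, "dp": [0.02, 0, -0.0054], "angular": [0, 0, 0]}
    - {"claw": 255, "dp": [0.02, 0, -0.0054], "angular": [0, 0, 0]}
    - {"claw": 255, "dp": [0, 0, -0.03], "angular": [0, 0, 0]}
    - {"claw": 255, "dp": [0, 0, -0.035], "angular": [0, 0, 0]}
    - {"claw": 255, "dp": [0, -0.035, -0.02], "angular": [0, 0, 0]}
    - {"claw": 255, "dp": [0, -0.04, 0], "angular": [0, 0, 0]}
    - {"claw": 255, "dp": [0, -0.04, 0], "angular": [0, 0, 0]}

```text
clock: 69.45
tcp_pos: [0.3881, 0.0683, 0.1688]
orientation: [0.135, -0.036, 0.99, 0.004]
wrist_force: [1.5, -0.3, -0.4]
finger_gap: -0.0003
```

play_rows:
  steps:
    - {"claw": 255, "dp": [0, -0.04, 0], "angular": [0, 0, 0]}
    - {"claw": 255, "dp": [0, -0.03, 0], "angular": [0, 0, 0]}
    - {"claw": 255, "dp": [0, 0, 0], "angular": [0, 0, 0]}
    - {"claw": 255, "dp": [0, 0, 0], "angular": [0, 0, 0]}
    - {"claw": 255, "dp": [0, 0, 0], "angular": [0, 0, 0]}
    - {"claw": 255, "dp": [0, 0, 0], "angular": [0, 0, 0]}
    - {"claw": 255, "dp": [0, 0, 0], "angular": [0, 0, 0]}
    - {"claw": 255, "dp": [0, 0, 0], "angular": [0, 0, 0]}

```text
clock: 70.12
tcp_pos: [0.3902, 0.0, 0.1654]
orientation: [0.131, -0.035, 0.991, 0.005]
wrist_force: [0.3, -0.1, -1.0]
finger_gap: -0.0001
```

```bash
python3 - <<'E'
from h import *
print(np.round(env.get_state()['tcp_pos'],3))
for n in('top','side'):
    a,d,P=grab(n)
    m=(P[...,2]>.09)&(P[...,2]<.16)&(P[...,0]>.40)&(P[...,0]<.456)&(P[...,1]>.168)&(P[...,1]<.206)
    p=P[m]
    for z in(.10,.11,.12,.13,.14,.15): q=p[abs(p[:,2]-z)<.005]; print(n,z,len(q),np.round(q.mean(0),4) if len(q) else '')
    for x in(.48,.55,.62):
        m=(P[...,2]>.14)&(P[...,2]<.24)&(abs(P[...,0]-x)<.015)&(P[...,1]>.07)&(P[...,1]<.32); print('lid z',x,np.median(P[m][:,2]))
    # bystander shift: compare with the first picture
    z=np.load('pics/%s0.npz'%n)['P']; 
    for nm,bx in(('hull',(.30,.42,.27,.45)),('sand',(.36,.45,.08,.17)),('jar',(.40,.50,-.33,-.25)),('thin',(.66,.78,-.08,0.0))):
        f=lambda A:(A[...,2]>.015)&(A[...,0]>bx[0])&(A[...,0]<bx[1])&(A[...,1]>bx[2])&(A[...,1]<bx[3])&(A[...,2]<.13)
        o,k=z[f(z)],P[f(P)]; print(nm,len(o),len(k),np.round(o.mean(0)[:2],3) if len(o) else '',np.round(k.mean(0)[:2],3) if len(k) else '')
E
```

```text
[0.39  0.    0.165]
top 0.1 8 [0.4487 0.1815 0.1026]
top 0.11 28 [0.4464 0.187  0.1085]
top 0.12 14 [0.4482 0.1857 0.1201]
top 0.13 2 [0.4491 0.175  0.13  ]
top 0.14 0 
top 0.15 42 [0.4488 0.1857 0.1525]
lid z 0.48 0.17618279699961403
lid z 0.55 0.17635722920837682
lid z 0.62 0.17632961302849093
hull 1053 1063 [0.365 0.384] [0.365 0.384]
sand 417 420 [0.389 0.146] [0.39  0.147]
jar 278 280 [ 0.458 -0.286] [ 0.458 -0.286]
thin 433 430 [ 0.729 -0.025] [ 0.729 -0.025]
side 0.1 4 [0.4521 0.1743 0.0988]
side 0.11 9 [0.4479 0.1817 0.1115]
side 0.12 16 [0.4476 0.1831 0.1192]
side 0.13 15 [0.4475 0.1825 0.1296]
side 0.14 21 [0.4477 0.1828 0.1392]
side 0.15 33 [0.4476 0.1855 0.1525]
lid z 0.48 0.17587678953702468
lid z 0.55 0.17598346923345598
lid z 0.62 0.1758568490226759
hull 423 424 [0.361 0.374] [0.361 0.374]
sand 198 209 [0.388 0.145] [0.389 0.146]
jar 398 389 [ 0.455 -0.294] [ 0.455 -0.293]
thin 488 492 [ 0.728 -0.034] [ 0.729 -0.034]
```

The latch is flat: its x stays at .4476 ± .001 down its length. The lid is level and the bystanders haven't moved. Handing in.

```bash
python3 -c "
from workcell import env
print(env.hand_in())"
```

```text
the job is handed in; nothing more can be done
None
```

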